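Tighten a pump cover crosswise with a T-handle wrench

TASK

Pull the T-handle socket wrench out from under the low shelf by the end of its bar that sticks out, stand it on the open bench a hand's width in front of the shelf or farther and let go, then lift it again by the middle of its bar, right over the socket. With it tighten the four square-headed cover bolts clockwise in cross order (each pair of opposite bolts before going to the other pair) in two passes: first turn all four just to their yellow marks, then, again in cross order, all four home to their red marks, never touching the bolts with the gripper. Finally let go of the wrench so that it stays standing upright by itself, on the last bolt or on the bench; do not let it topple, and leave everything else where it is.

Things in the scene. Friction and masses are not known exactly. Their poses are not given: they have to be found in the camera images.
- housing: Grey/aluminium pump housing, fixed, placed anew each time: base 150 x 150 mm, round cover 180 mm across, its top 75 mm above the bench; steel neck in the middle 42 mm across, up to 116 mm. Origin on the bench under its centre. Bolts a, b, c, d are 55 mm from the centre at 45, 135, 225, 315 degrees from its x axis (x towards y): a opposite c, b opposite d.
- rod_top (a point): Top of the upright hold-down rod on the housing beyond bolt a, at (86, 86) mm in the housing's x, y: 16 mm across with an orange cap 22 mm across, 202 mm above the bench. The wrench's bar, when on bolt a, must not swing against it.
- bolt_a_top (a point): Centre of the top of bolt a's square steel head, 24 x 24 mm, 22 mm high; the upper 7 mm taper in to 17 mm square. Head top 98.5 mm, foot 76.5 mm above the bench. Axes turn with the head, x and y square to its sides (parallel to the housing's axes at joint value 0). A white stripe from the middle over one side shows how far it has turned.
- bolt_a (a joint): Turn of bolt a in rad, growing clockwise seen from above (tightening): 0 to 0.2 (loose) at the start, 0.62 with its white stripe pointing at the yellow tick on the cover, 1.25 at the red tick, where it stops. Takes about 0.15 N m; stays where it is left.
- bolt_b_top (a point): Centre of the top of bolt b's square steel head, 24 x 24 mm, 22 mm high; the upper 7 mm taper in to 17 mm square. Head top 98.5 mm, foot 76.5 mm above the bench. Axes turn with the head, x and y square to its sides (parallel to the housing's axes at joint value 0). A white stripe from the middle over one side shows how far it has turned.
- bolt_b (a joint): Turn of bolt b in rad, growing clockwise seen from above (tightening): 0 to 0.2 (loose) at the start, 0.62 with its white stripe pointing at the yellow tick on the cover, 1.25 at the red tick, where it stops. Takes about 0.15 N m; stays where it is left.
- bolt_c_top (a point): Centre of the top of bolt c's square steel head, 24 x 24 mm, 22 mm high; the upper 7 mm taper in to 17 mm square. Head top 98.5 mm, foot 76.5 mm above the bench. Axes turn with the head, x and y square to its sides (parallel to the housing's axes at joint value 0). A white stripe from the middle over one side shows how far it has turned.
- bolt_c (a joint): Turn of bolt c in rad, growing clockwise seen from above (tightening): 0 to 0.2 (loose) at the start, 0.62 with its white stripe pointing at the yellow tick on the cover, 1.25 at the red tick, where it stops. Takes about 0.15 N m; stays where it is left.
- bolt_d_top (a point): Centre of the top of bolt d's square steel head, 24 x 24 mm, 22 mm high; the upper 7 mm taper in to 17 mm square. Head top 98.5 mm, foot 76.5 mm above the bench. Axes turn with the head, x and y square to its sides (parallel to the housing's axes at joint value 0). A white stripe from the middle over one side shows how far it has turned.
- bolt_d (a joint): Turn of bolt d in rad, growing clockwise seen from above (tightening): 0 to 0.2 (loose) at the start, 0.62 with its white stripe pointing at the yellow tick on the cover, 1.25 at the red tick, where it stops. Takes about 0.15 N m; stays where it is left.
- shelf: Low plywood shelf, fixed, placed anew each time, open at the -x side (to the robot) and the back. Board from x = -15 to 145 mm, 260 mm wide (y), underside 125 mm, top 137 mm above the bench; side panels below at y = +-123 mm; stock up to 55 mm high on top from x = 65 mm back. Origin on the bench, 15 mm in from the middle of the front edge.
- wrench_mid (a point): Middle of the bar of the T-handle socket wrench (400 g), 95 mm above its foot; x along the bar, z up the shank. Bar 200 mm long, 14 x 14 mm, green ends; green hub at the middle 34 mm long, 22 mm wide and high. At the start it stands under the shelf, its middle within 35 mm of the shelf's origin, the bar's -x end sticking out over the front edge, within 0.25 rad of the shelf's -x.
- wrench: The same wrench, origin at the middle of its foot, x along the bar. Shank 18 mm across; steel socket 39 x 39 mm, 45 mm high, with a square opening in its foot, 27 x 27 mm, 27 mm deep, its sides parallel and square to the bar. It goes over a bolt head with 1.5 mm to spare on each side, so it turns up to 0.13 rad before the head follows. It stands by itself on its socket.
- spray: Green bottle with white cap, 56 mm across, 170 mm high; bystander, to be left where it is. Origin at its underside.
- piston: Bare aluminium piston blank, a cylinder 58 mm across, 50 mm high; bystander, to be left where it is. Origin at its underside.
- can: Red can, 52 mm across, 90 mm high; bystander, to be left where it is. Origin at its underside.
- jar: Glass jar with steel lid, 48 mm across, 60 mm high, under the shelf; bystander, to be left where it is. Origin at its underside.
- flashlight: Grey square-bodied flashlight lying along its x, 162 mm long, up to 42 mm wide and high; bystander, to be left where it is. Origin at its underside.
- screwdriver: Screwdriver with orange handle lying along its x, 160 mm long; bystander, to be left where it is. Origin at its underside.
Mind the look-alikes: they are no part of the job. Leave any blue look-alike of the wrench alone.

How it is judged:
On the way, in this order (a step that is already met when the one before it is completed fails the run):
1. the wrench stands released on the open bench, its middle over 80 mm from the shelf's origin (height (world z) of wrench_mid between 0.085 and 0.105 m and angle between wrench_mid's own z axis and vertical below 0.1 rad and contact force between the fingers and wrench below 0.1 N and linear speed of wrench below 0.02 m/s and horizontal distance between wrench_mid and shelf above 0.08 m), for 0.1 s.
2. the wrench is lifted again, held by the middle of its bar (height (world z) of wrench_mid above 0.115 m and horizontal distance between the grasp point and wrench_mid below 0.025 m and contact force between the fingers and wrench above 1 N), for 0.1 s.
3. first pass: all four bolts at about their yellow marks (value of joint bolt_a between 0.4 and 0.86 rad and value of joint bolt_b between 0.4 and 0.86 rad and value of joint bolt_c between 0.4 and 0.86 rad and value of joint bolt_d between 0.4 and 0.86 rad), for 0.1 s.
4. second pass: all four bolts home at their red marks (value of joint each of bolt_a, bolt_b, bolt_c, bolt_d above 1.12 rad), for 0.1 s.
At the end, for the whole second after the job is handed in: All four bolts turned to at least 1.12 rad (red marks at 1.25) and the wrench standing upright (within 0.1 rad) and still, released: either on the bench (its bar 85 to 105 mm up) or on a bolt, over its head (bar 164 to 182 mm up, within 8 mm of the bolt) (all of step 4 and (height (world z) of wrench_mid between 0.085 and 0.105 m or (height (world z) of wrench_mid between 0.164 and 0.182 m and (horizontal distance between wrench_mid and bolt_a_top below 0.008 m or horizontal distance between wrench_mid and bolt_b_top below 0.008 m or horizontal distance between wrench_mid and bolt_c_top below 0.008 m or horizontal distance between wrench_mid and bolt_d_top below 0.008 m))) and angle between wrench_mid's own z axis and vertical below 0.1 rad and contact force between the fingers and wrench below 0.1 N and linear speed of wrench below 0.02 m/s); the robot touches nothing.
It fails at once if out of cross order: two neighbouring bolts past 0.38 rad (first pass) or past 1.0 rad (second pass) while neither of the other two is (((value of joint each of bolt_a, bolt_b above 0.38 rad and value of joint each of bolt_c, bolt_d below 0.38 rad) or (value of joint each of bolt_a, bolt_d below 0.38 rad and value of joint each of bolt_b, bolt_c above 0.38 rad) or (value of joint each of bolt_a, bolt_b below 0.38 rad and value of joint each of bolt_c, bolt_d above 0.38 rad) or (value of joint each of bolt_a, bolt_d above 0.38 rad and value of joint each of bolt_b, bolt_c below 0.38 rad)) or ((value of joint each of bolt_a, bolt_b above 1 rad and value of joint each of bolt_c, bolt_d below 1 rad) or (value of joint each of bolt_a, bolt_d below 1 rad and value of joint each of bolt_b, bolt_c above 1 rad) or (value of joint each of bolt_a, bolt_b below 1 rad and value of joint each of bolt_c, bolt_d above 1 rad) or (value of joint each of bolt_a, bolt_d above 1 rad and value of joint each of bolt_b, bolt_c below 1 rad))).
It fails at once if a bolt turned past 0.88 rad before all four have reached 0.38 rad (value of joint any of bolt_a, bolt_b, bolt_c, bolt_d above 0.88 rad and value of joint any of bolt_a, bolt_b, bolt_c, bolt_d below 0.38 rad).
It fails at once if the gripper touches a bolt (contact force between any of the fingers, the arm and bolt_a above 0.5 N or contact force between any of the fingers, the arm and bolt_b above 0.5 N or contact force between any of the fingers, the arm and bolt_c above 0.5 N or contact force between any of the fingers, the arm and bolt_d above 0.5 N).
It fails at once if the wrench topples (angle between wrench_mid's own z axis and vertical above 0.6 rad).
It fails at once if a bystander is moved more than 30 mm (distance of any of spray, piston, can, jar, flashlight, screwdriver from where it was at the start of the episode above 0.03 m).
It also fails if it takes over 72 s, if anything falls off the work surface, if the arm or the gripper's body presses on something with over 40 N, if the wrist force passes 120 N, or if a joint passes its speed limit or range.

ROBOT

A 6-joint arm with a two-finger parallel gripper is mounted at the origin on the work surface. World frame = base frame: x ahead of the robot, y to its left, z up, the work surface at z = 0. Lengths are in m, angles in rad, forces in N, time in s.
With the tool pointing down it reaches from about 0.35 to 0.725 m from the base axis. Payload 6 kg.
Tool frame: the origin (TCP) lies at the very end of the fingers, on their centre line; the grasp point (between the pads) lies 19 mm behind it; z points along the fingers, y is the direction in which the jaws open and shut (so a half turn about z gives the same grasp; the last joint's range is limited). The gripper opens to 85 mm and grips with 20 to 120 N. Pads are 22 mm wide; open, the fingers measure 114 mm over their backs; the gripper's body (76 mm by 85 mm) begins 54 mm behind the grasp point. The pads swing forward as they close: fully open they stand 13 mm farther back than shut.
Start: joints at [1.631, 0.04, 0.085, 0, -1.615, -0.334], TCP at [0.162, 0.578, 0.199] pointing down, gripper open.
Joint ranges: [-2.56, 2.56], [-1.29, 2.01], [-1.08, 1.49], [-3.29, 1.98], [-2.81, -0.18], [-2.99, 2.99]. Speed limits (rad/s): [2.57, 2.57, 3.01, 3.14, 3.14, 3.14].

INTERFACE

Orientations are given as a rotation vector (axis times angle).
In Python, from workcell import r gives the robot as it stands.
- The arm moves only by the shell command python3 -m inch 'ROWS'. ROWS is text: rows parted by semicolons, each of 7 numbers parted by spaces: the closure, from 0 (fully open) to 1 (shut), then the shift along the tool's x, y, z in mm, then the turn, a rotation vector about the tool's x, y, z in rad. In form: fingers dx dy dz ax ay az; .... A call has 1 to 20 rows; each row is the pose to reach, as a shift and turn from the pose commanded when the call began, along the tool's axes at that moment; what a row does not reach only later rows make up. A row lasts 1/10 s, in which the tool goes at most 50 mm and 8.59 degrees, less where a joint would pass 70% of its speed; a pose out of reach is approached as far as the arm can. A call with a gripper value outside its range is refused whole. The fingers move at their own pace and stop on an object; the grip force is fixed at half the most. Time passes only in rows, so rows that repeat a pose let the fingers close. It gives the time, the measured TCP pose, the force and the opening at its end, in the units of the state.
- r.state(): the state, without advancing time (a new reading comes with each control period).
- r.get_image(name): name is "scene" or "side" or "wrist"; returns the picture (420x560x3 uint8, red, green, blue); there is no depth.
- r.calibration(name): a dict with "mtx" (3x3 intrinsics, pixels), "world_to_cam" (4x4, takes a point from world to camera coordinates). Camera axes: x right, y down, z forward; pixel columns grow to the right and rows downward; lengths in m; the calibration is good to about 2 mm. A picture is of the moment at which its call begins: read the wrist's pose just before it. calibration takes no time and is no camera call; for the wrist camera it gives the pose at the moment of the call.
- r.job_done(): hands the job in, once; it reports no verdict.
The state is a dict: "t": time; "joint_positions": joint angles; "dq": joint speeds; "joint_efforts": joint torques, N m; "ee_pos": TCP position; "tool_rot": TCP orientation; "contact_force": force on the tool from outside, world axes, zero at the start; "moment": the same for the moment, N m; "width": opening from 0.0 (shut) to 1.0 (fully open).
Only numpy, scipy, OpenCV 4.12 (cv2) and the standard library are available. Lean on these libraries where they do the work, as an engineer would, in place of code of your own. Each camera call takes 0.05 s, during which the arm holds its last target.

## Working session

There is one attempt and no reset: what is moved stays moved. The work goes in short steps, Python scripts to look and compute and a shell command to move; the robot and the scene stay as the last step left them, time stands still between calls to the robot, and variables do not carry over. Pictures are saved under pics/ and viewed, and the job is handed in when it is done.

```bash
ls; mkdir -p pics; python3 - <<'E'
from workcell import r
import cv2,numpy as np
print(r.state())
for n in ["scene","side","wrist"]:
    print(n,{k:np.round(v,4).tolist() for k,v in r.calibration(n).items()})
    cv2.imwrite(f"pics/{n}0.png",r.get_image(n)[:,:,::-1])
E
```

```text
pics
{'t': 0.0, 'joint_positions': array([ 1.63071261e+00,  4.07972875e-02,  8.37956303e-02, -4.97380970e-04,
       -1.61550028e+00, -3.33727148e-01]), 'dq': array([ 0.0010749 ,  0.00273275,  0.0002126 ,  0.00106006, -0.00048372,
        0.00034119]), 'joint_efforts': array([ 5.27592783e-04, -3.68202603e+01,  3.47418523e+01,  6.93275660e+00,
       -5.44443727e-03,  6.11344575e-06]), 'ee_pos': array([0.16203366, 0.57729717, 0.19817218]), 'tool_rot': array([ 3.11044839e+00, -4.28483337e-01, -2.41406194e-04]), 'contact_force': array([-0.13151912,  0.3118468 , -0.98471433]), 'moment': array([-0.00075414,  0.02838002, -0.07463078]), 'width': 1.0010594710496283}
scene {'mtx': [[394.4266, 0.0, 279.4611], [0.0, 394.4266, 217.9428], [0.0, 0.0, 1.0]], 'world_to_cam': [[0.4257, 0.9048, -0.0142, -0.1466], [0.5695, -0.28, -0.7728, -0.1896], [-0.7032, 0.3209, -0.6345, 1.5084], [0.0, 0.0, 0.0, 1.0]]}
side {'mtx': [[407.5044, 0.0, 273.7869], [0.0, 407.5044, 214.7075], [0.0, 0.0, 1.0]], 'world_to_cam': [[-0.9887, -0.1497, 0.0065, 0.4939], [-0.1131, 0.7173, -0.6875, 0.1886], [0.0982, -0.6805, -0.7262, 1.0698], [0.0, 0.0, 0.0, 1.0]]}
wrist {'mtx': [[369.1211, 0.0, 279.4386], [0.0, 369.1211, 208.9577], [0.0, 0.0, 1.0]], 'world_to_cam': [[-0.2709, -0.9626, 0.003, 0.5982], [-0.9144, 0.2583, 0.3116, -0.0399], [-0.3007, 0.0817, -0.9502, 0.3809], [0.0, 0.0, 0.0, 1.0]]}
```

View pics/scene0.png

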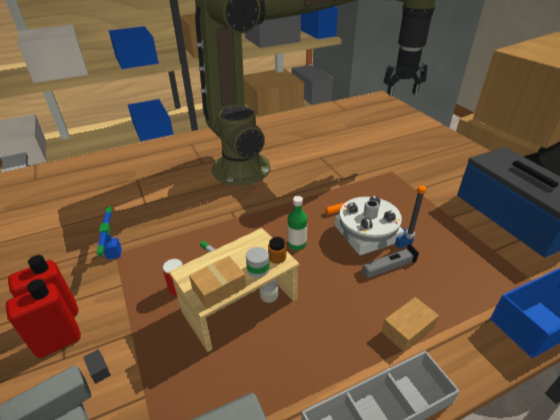

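View pics/side0.png

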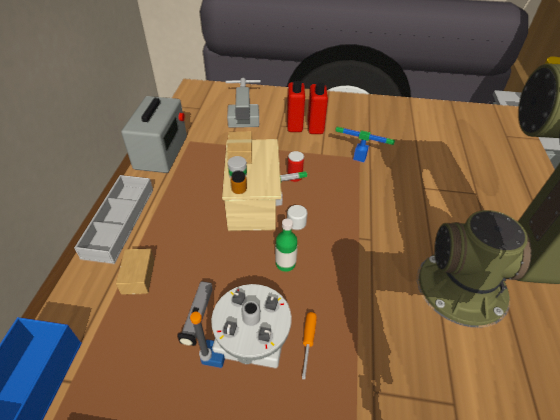

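View pics/wrist0.png

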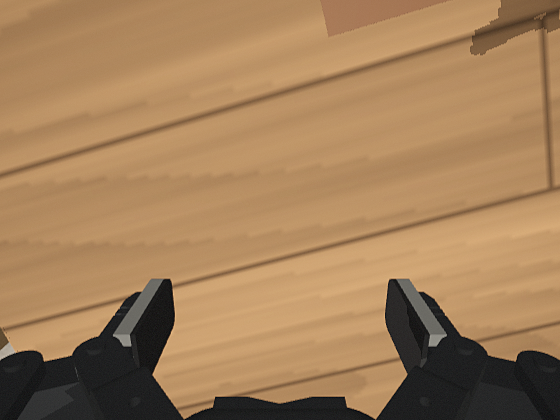

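The wrench's green bar end with a grey bar shows at side (303,175) and scene (207,246), under the shelf edge. The blue-socket T-wrench at side (363,140) and scene (108,240) is the look-alike. I'll enlarge to confirm.

```bash
python3 - <<'E'
import cv2
a=cv2.imread("pics/side0.png");b=cv2.imread("pics/scene0.png")
c=lambda im,x,y,w,h,s:cv2.resize(im[y:y+h,x:x+w],None,fx=s,fy=s,interpolation=cv2.INTER_CUBIC)
cv2.imwrite("pics/c1.png",c(a,210,120,200,150,4))
cv2.imwrite("pics/c2.png",c(a,170,270,160,110,5))
cv2.imwrite("pics/c3.png",c(b,150,190,200,150,4))
cv2.imwrite("pics/c4.png",c(b,310,170,133,100,6))
E
```

```text
(no output)
```

View pics/c1.png

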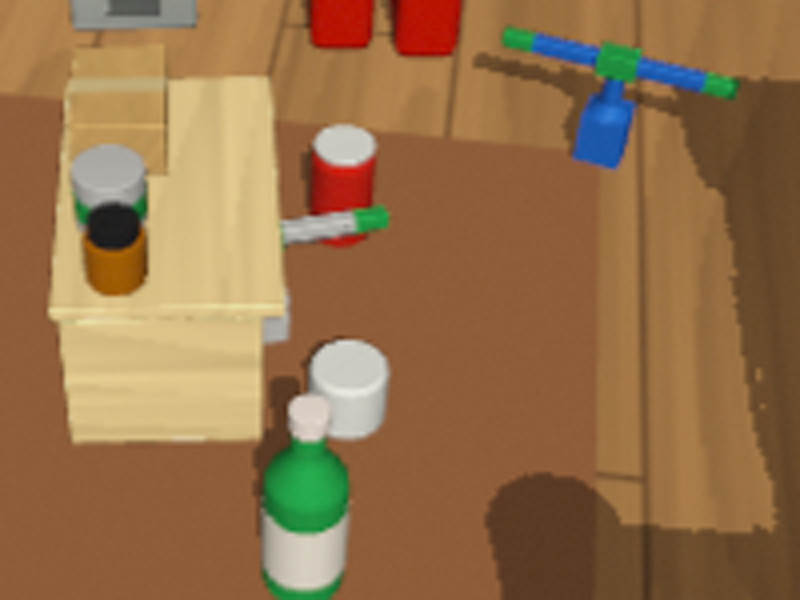

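View pics/c2.png

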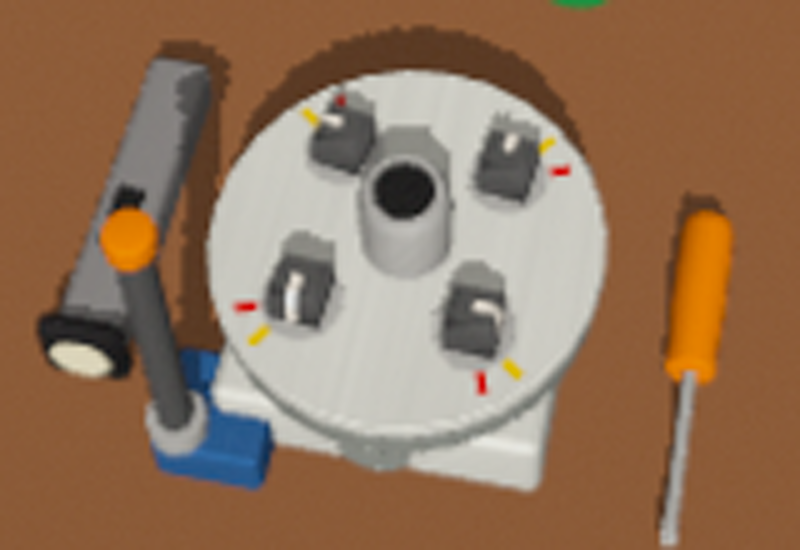

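View pics/c3.png

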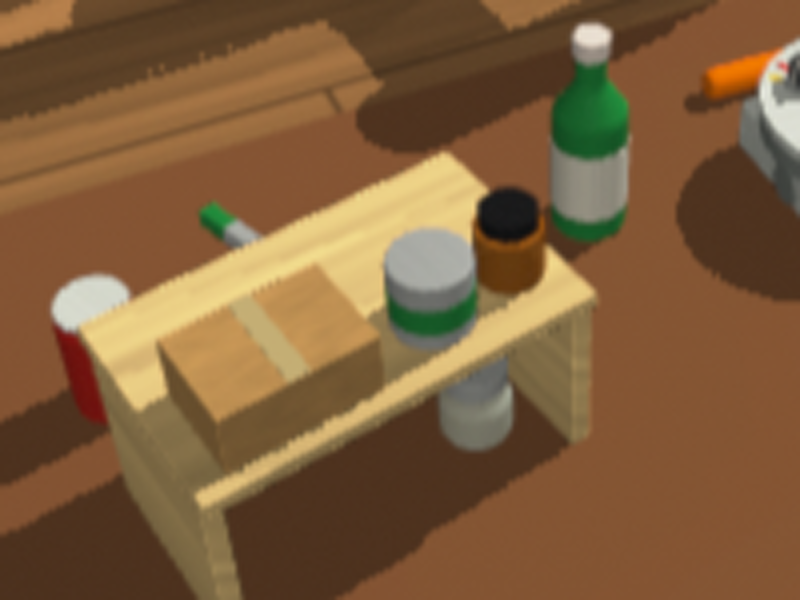

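View pics/c4.png

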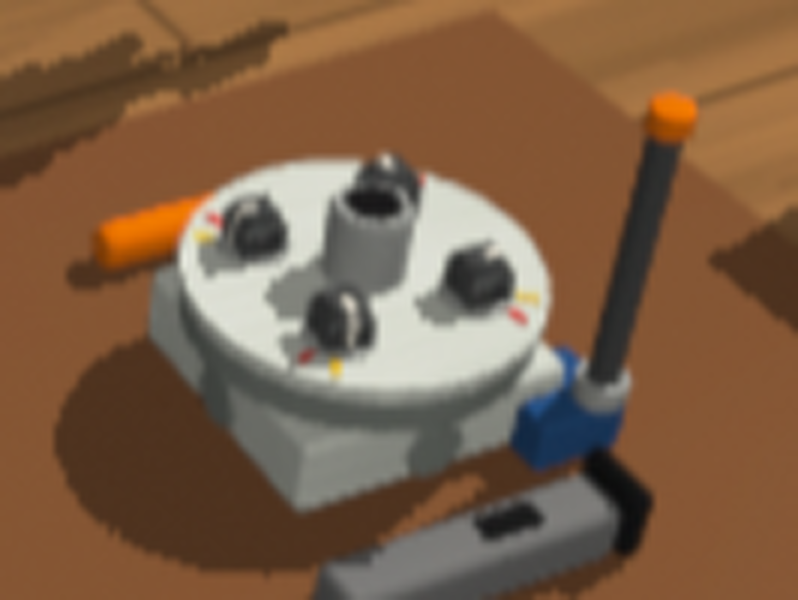

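The crop confirms it: a grey steel bar with a green end comes out at the shelf's front edge. The blue T outside is the look-alike. Next I'll measure everything.

```bash
cat > h.py <<'E'
import numpy as np,cv2
from scipy.spatial.transform import Rotation as R
from workcell import r
def ray(cal,u,v):
    K,T=cal["mtx"],cal["world_to_cam"]
    d=T[:3,:3].T@np.linalg.inv(K)@np.array([u,v,1.]); c=-T[:3,:3].T@T[:3,3]
    return c,d
def onz(cal,u,v,z):
    c,d=ray(cal,u,v); return c+d*(z-c[2])/d[2]
def tri(*obs):
    A=np.zeros((3,3));b=np.zeros(3)
    for cal,u,v in obs:
        c,d=ray(cal,u,v);d=d/np.linalg.norm(d);P=np.eye(3)-np.outer(d,d);A+=P;b+=P@c
    return np.linalg.solve(A,b)
def proj(cal,p):
    K,T=cal["mtx"],cal["world_to_cam"];q=T[:3,:3]@np.asarray(p)+T[:3,3];q=K@q;return q[:2]/q[2]
def tool():
    s=r.state();return s["ee_pos"],R.from_rotvec(s["tool_rot"]).as_matrix(),s
np.set_printoptions(precision=4,suppress=True)
E
python3 - <<'E'
from h import *
S=r.calibration("side");C=r.calibration("scene")
s=lambda x,y:(S,x/4+210,y/4+120); s2=lambda x,y:(S,x/5+170,y/5+270)
c=lambda x,y:(C,x/4+150,y/4+190); c4=lambda x,y:(C,x/6+310,y/6+170)
print("tip",tri(s(388,216),c(205,214)),onz(*s(388,214),.1),onz(*c(205,212),.1))
print("junc",tri(s(357,220),c(230,233)),onz(*s(357,220),.1),onz(*c(230,233),.1))
print("bar at edge",onz(*s(286,232),.1),onz(*c(252,243),.1))
for n,p in dict(fp=(282,312),fm=(270,78),bp=(52,312)).items(): print("shelf s",n,onz(*s(*p),.137))
for n,p in dict(fp=(447,153),fm=(82,328),bp=(595,295),bm=(198,497)).items(): print("shelf c",n,onz(*c(*p),.137))
print("rod",tri(s2(128,226),c4(671,103)),onz(*s2(128,226),.202),onz(*c4(671,103),.202))
print("neck",tri(s2(403,190),c4(378,203)),onz(*s2(403,190),.116),onz(*c4(378,203),.116))
print("can top",onz(*s(345,143),.09),onz(*c(92,298),.09)); print("piston?",onz(*s(349,365),.05)); print("spray",onz(*s(309,410),.17),onz(*c(592,38),.17))
E
```

```text
tip [ 0.4411 -0.2754  0.0924] [ 0.4402 -0.2702  0.1   ] [ 0.4491 -0.2757  0.1   ]
junc [ 0.4644 -0.2662  0.0921] [ 0.4625 -0.2598  0.1   ] [ 0.4756 -0.2668  0.1   ]
bar at edge [ 0.5131 -0.2381  0.1   ] [ 0.4909 -0.2568  0.1   ]
shelf s fp [ 0.4997 -0.1156  0.137 ]
shelf s fm [ 0.5454 -0.3746  0.137 ]
shelf s bp [ 0.6525 -0.0914  0.137 ]
shelf c fp [ 0.5048 -0.1243  0.137 ]
shelf c fm [ 0.5539 -0.3748  0.137 ]
shelf c bp [ 0.6603 -0.0964  0.137 ]
shelf c bm [ 0.6986 -0.3479  0.137 ]
rod [0.6085 0.2959 0.202 ] [0.6079 0.2953 0.202 ] [0.6092 0.2962 0.202 ]
neck [0.5209 0.2151 0.1145] [0.5191 0.2144 0.116 ] [0.5245 0.2145 0.116 ]
can top [ 0.4827 -0.3624  0.09  ] [ 0.4838 -0.3611  0.09  ]
piston? [ 0.4547 -0.1573  0.05  ]
spray [0.4675 0.0002 0.17  ] [ 0.4745 -0.0032  0.17  ]
```

```bash
cat >> h.py <<'E'
def yawR(yaw):
    # tool down; yaw = world angle of tool x axis
    c,s=np.cos(yaw),np.sin(yaw); return np.array([[c,s,0],[s,-c,0],[0,0,-1.]])
def curyaw(Rm): return np.arctan2(Rm[1,0],Rm[0,0])
def row(pos,yaw,P0=None,R0=None):
    P,Rm,s=tool()
    if P0 is not None:P=np.array(P0)
    if R0 is not None:Rm=R0
    d=Rm.T@(np.asarray(pos)-P)*1000; rv=R.from_matrix(Rm.T@yawR(yaw)).as_rotvec()
    print("row",np.round(d,1),np.round(rv,4),"dist",round(np.linalg.norm(d)),"rows>=",int(np.ceil(max(np.linalg.norm(d)/50,np.linalg.norm(rv)/.1499))))
def camtool():
    P,Rm,s=tool();T=r.calibration("wrist")["world_to_cam"];c=-T[:3,:3].T@T[:3,3]
    return Rm.T@(c-P), (T[:3,:3]@Rm).T
E
python3 - <<'E'
from h import *
P,Rm,s=tool();print(P,curyaw(Rm)); o,Rc=camtool();print("cam in tool",o,"axes cols xyz",Rc)
S=r.calibration("side");C=r.calibration("scene")
for yaw in(-2.8,-1.2,-.2742,.4,1.3): print(yaw); row([.45,.215,.32],yaw)
E
```

```text
[0.1621 0.5774 0.1984] -0.27377531362998847
cam in tool [ 0.0811  0.0006 -0.1743] axes cols xyz [[-0.0006 -0.9502 -0.3117]
 [ 1.     -0.001   0.0011]
 [-0.0014 -0.3117  0.9502]]
-2.8
row [ 375.2  271.2 -121.2] [ 0.0004 -0.0018  2.5262] dist 479 rows>= 17
-1.2
row [ 375.2  271.2 -121.2] [ 0.0012 -0.0008  0.9262] dist 479 rows>= 10
-0.2742
row [ 375.2  271.2 -121.2] [ 0.0014 -0.0002  0.0004] dist 479 rows>= 10
0.4
row [ 375.2  271.2 -121.2] [ 0.0014  0.0003 -0.6738] dist 479 rows>= 10
1.3
row [ 375.2  271.2 -121.2] [ 0.0012  0.001  -1.5738] dist 479 rows>= 11
```

```bash
python3 - <<'E'
from h import *
row([.46,.215,.29],0)
E
```

```text
row [384.8 268.5 -91.2] [ 0.0014  0.     -0.2738] dist 478 rows>= 10
```

```bash
python3 -m inch '0 385 268 -91 0 0 -0.274;0 385 268 -91 0 0 -0.274;0 385 268 -91 0 0 -0.274;0 385 268 -91 0 0 -0.274;0 385 268 -91 0 0 -0.274;0 385 268 -91 0 0 -0.274;0 385 268 -91 0 0 -0.274;0 385 268 -91 0 0 -0.274;0 385 268 -91 0 0 -0.274;0 385 268 -91 0 0 -0.274;0 385 268 -91 0 0 -0.274;0 385 268 -91 0 0 -0.274'
python3 - <<'E'
from h import *
P,Rm,s=tool();print(P,curyaw(Rm),s["joint_positions"],s["t"]);print(r.calibration("wrist"))
c=r.calibration("wrist");np.save("w1.npy",c["world_to_cam"])
im=r.get_image("wrist")[:,:,::-1];cv2.imwrite("pics/w1.png",im)
p=proj(c,[.521,.215,.09]);print(p)
x,y=int(p[0])-130,max(0,int(p[1])-110);print(x,y)
cv2.imwrite("pics/w1c.png",cv2.resize(im[y:y+200,x:x+266],None,fx=3,fy=3,interpolation=cv2.INTER_CUBIC))
E
```

```text
t: 1.35
ee_pos: [0.4606, 0.2151, 0.2898]
tool_rot: [3.141, -0.002, -0.001]
contact_force: [-0.4, 0.5, -0.3]
width: 1.003
[0.4606 0.2151 0.2898] -0.0014039262960455954 [ 0.8336 -0.1732  0.048  -0.0004 -1.7925  0.7357] 1.35
{'mtx': array([[369.1211,   0.    , 279.4386],
       [  0.    , 369.1211, 208.9577],
       [  0.    ,   0.    ,   1.    ]]), 'world_to_cam': array([[-0.002 , -1.    ,  0.0016,  0.2145],
       [-0.9499,  0.0024,  0.3127,  0.3689],
       [-0.3127, -0.0009, -0.9499,  0.6103],
       [ 0.    ,  0.    ,  0.    ,  1.    ]])}
[277.9886 109.6084]
147 0
```

View pics/w1c.png

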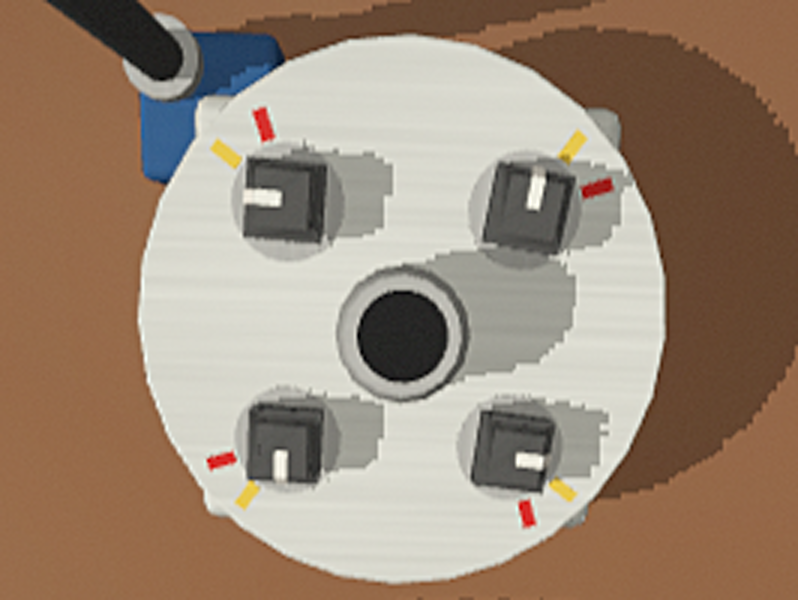

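```bash
cat > m.py <<'E'
from h import *
cal=dict(mtx=np.array(r.calibration("wrist")["mtx"]),world_to_cam=np.load("w1.npy"))
q=lambda x,y:(cal,x/3+147-.33,y/3-.33)
if __name__=="__main__":
    e=[onz(*q(*p),.075)[:2] for p in[(139,308),(665,308),(402,35),(402,582),(215,123),(590,123)]]
    e=np.array(e)
    from scipy.optimize import least_squares
    f=least_squares(lambda v:np.hypot(*(e-v[:2]).T)-.09,[.52,.215]);print("cover",f.x,f.fun)
    print("neck hole",onz(*q(402,336),.116))
    # head outline bottoms (24mm square at z~.0915) centre guess from corners
    Q=dict(a=[(249,158),(326,160),(322,243),(244,240)],d=[(499,160),(576,170),(563,256),(484,245)],b=[(250,404),(323,404),(321,483),(248,480)],c=[(482,405),(554,412),(543,493),(472,484)])
    for k,v in Q.items():
        pts=np.array([onz(*q(*p),.0915)[:2] for p in v]);c=pts.mean(0)
        print(k,c,[round(np.hypot(*(pts[i]-pts[(i+1)%4])),4) for i in range(4)],[round(np.degrees(np.arctan2(*(pts[i]-pts[(i+1)%4])[::-1])),1) for i in range(4)])
    T=dict(ay=(226,153),ar=(263,124),dy=(573,146),dr=(597,188),by=(247,494),br=(221,461),cy=(563,489),cr=(527,513))
    for k,p in T.items(): print(k,onz(*q(*p),.075)[:2])
E
python3 m.py
```

```text
cover [0.5195 0.2122] [-0.0008 -0.0008  0.0004 -0.0017 -0.0014 -0.0013]
neck hole [0.5206 0.2125 0.116 ]
a [0.5604 0.249 ] [np.float64(0.0239), np.float64(0.0244), np.float64(0.0248), np.float64(0.0242)] [np.float64(88.5), np.float64(-4.3), np.float64(-92.2), np.float64(173.7)]
d [0.558  0.1719] [np.float64(0.0243), np.float64(0.0256), np.float64(0.0255), np.float64(0.0253)] [np.float64(83.1), np.float64(-6.6), np.float64(-97.6), np.float64(170.7)]
b [0.4844 0.2515] [np.float64(0.0242), np.float64(0.0265), np.float64(0.0248), np.float64(0.0255)] [np.float64(89.9), np.float64(-2.8), np.float64(-92.5), np.float64(176.0)]
c [0.4822 0.1752] [np.float64(0.0241), np.float64(0.0274), np.float64(0.0244), np.float64(0.0266)] [np.float64(84.4), np.float64(-5.4), np.float64(-97.4), np.float64(173.9)]
ay [0.5757 0.2693]
ar [0.5843 0.257 ]
dy [0.5776 0.1569]
dr [0.5649 0.1485]
by [0.4638 0.2675]
br [0.4756 0.2761]
cy [0.4653 0.1551]
cr [0.4567 0.1676]
```

```bash
python3 - <<'E'
from h import *
row([.40,-.28,.24],.4)
E
```

```text
row [-60.1 495.6  49.9] [ 0.0002  0.0008 -0.4   ] dist 502 rows>= 11
```

```bash
python3 -m inch '0.6 -60 495 50 0 0 -0.4;0.6 -60 495 50 0 0 -0.4;0.6 -60 495 50 0 0 -0.4;0.6 -60 495 50 0 0 -0.4;0.6 -60 495 50 0 0 -0.4;0.6 -60 495 50 0 0 -0.4;0.6 -60 495 50 0 0 -0.4;0.6 -60 495 50 0 0 -0.4;0.6 -60 495 50 0 0 -0.4;0.6 -60 495 50 0 0 -0.4;0.6 -60 495 50 0 0 -0.4;0.6 -60 495 50 0 0 -0.4'
python3 - <<'E'
from h import *
c=r.calibration("wrist");np.save("w2.npy",c["world_to_cam"])
im=r.get_image("wrist")[:,:,::-1];cv2.imwrite("pics/w2.png",im)
P,Rm,s=tool();print(P,curyaw(Rm),s["joint_positions"],s["t"],s["width"])
print(proj(c,[.441,-.2754,.095]),proj(c,P))
cv2.imwrite("pics/w2c.png",cv2.resize(im[20:220,180:446],None,fx=3,fy=3,interpolation=cv2.INTER_CUBIC))
E
```

```text
t: 2.6
ee_pos: [0.4002, -0.2797, 0.2393]
tool_rot: [-3.079, -0.622, 0.002]
contact_force: [0.1, 0.3, 0.6]
width: 0.403
[ 0.4007 -0.2788  0.2398] 0.40055997598654663 [-0.1938 -0.2496 -0.1089 -0.0002 -1.7123  2.1651] 2.65 0.3976122408475849
[291.7817 138.1283] [275.6909 250.6109]
```

View pics/w2c.png

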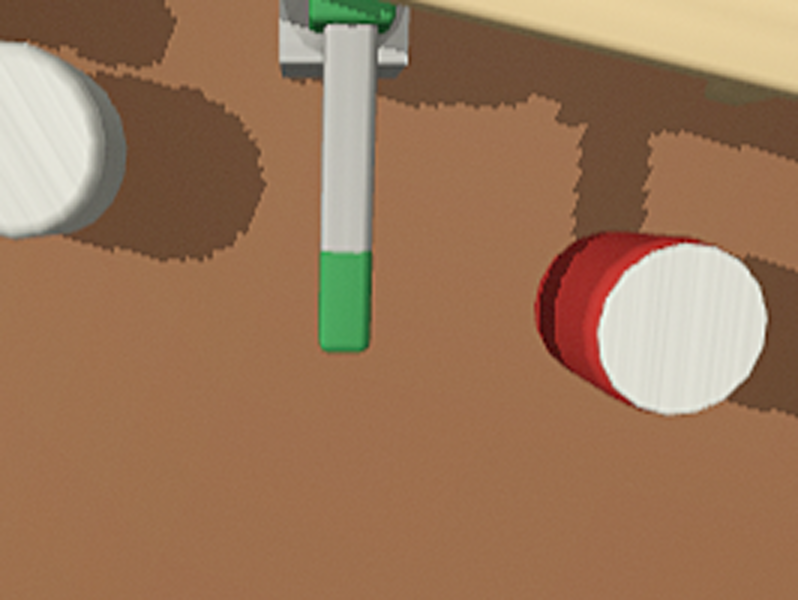

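View pics/w2.png

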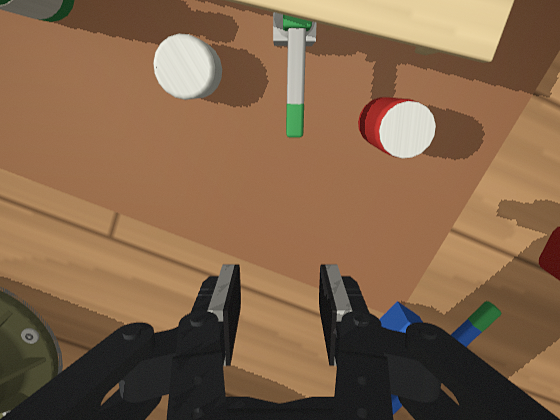

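```bash
python3 - <<'E'
from h import *
cal=dict(mtx=np.array(r.calibration("wrist")["mtx"]),world_to_cam=np.load("w2.npy"))
q=lambda x,y:(cal,x/3+180-.33,y/3+20-.33)
t=onz(*q(344.5,346),.102);h=onz(*q(350.5,28),.102);d=h-t;L=np.hypot(*d[:2]);a=np.arctan2(d[1],d[0]);print(t,h,L,a)
u=d/L; g=t+u*.03; mid=t+.1*u; print("grip",g,"mid",mid)
row([g[0],g[1],.24],a); row([g[0],g[1],.076],a)
can=onz(*q(683,328),.09);pis=onz(*q(14,140),.05);print(can,pis)
E
```

```text
[ 0.445  -0.2759  0.102 ] [ 0.5191 -0.2453  0.102 ] 0.0801636819697563 0.3918280775203595
grip [ 0.4727 -0.2644  0.102 ] mid [ 0.5374 -0.2377  0.102 ]
row [71.9 14.9 -0.2] [-0.0006  0.0005  0.0087] dist 73 rows>= 2
row [ 72.   15.  163.8] [-0.0006  0.0005  0.0087] dist 180 rows>= 4
[ 0.4862 -0.3645  0.09  ] [ 0.4579 -0.162   0.05  ]
```

```bash
python3 -m inch '0.6 72 15 0 0 0 0;0.6 72 15 0 0 0 0;0.6 72 15 60 0 0 0;0.6 72 15 110 0 0 0;0.6 72 15 140 0 0 0;0.6 72 15 164 0 0 0;0.6 72 15 164 0 0 0;0.6 72 15 164 0 0 0;1 72 15 164 0 0 0;1 72 15 164 0 0 0;1 72 15 164 0 0 0;1 72 15 164 0 0 0;1 72 15 164 0 0 0'
python3 - <<'E'
from h import *
im=r.get_image("wrist")[:,:,::-1];cv2.imwrite("pics/w3.png",im)
P,Rm,s=tool();print(P,curyaw(Rm),s["t"],s["width"],s["contact_force"],s["moment"])
E
```

```text
t: 3.95
ee_pos: [0.4727, -0.2654, 0.0765]
tool_rot: [3.079, 0.624, 0.001]
contact_force: [-0.7, 0.0, 0.0]
width: 0.002
[ 0.4727 -0.2654  0.0764] 0.4000057250637693 4.0 0.0029826743687565277 [-0.0641  0.4236  0.6044] [-0.0266  0.0311  0.0372]
```

View pics/w3.png

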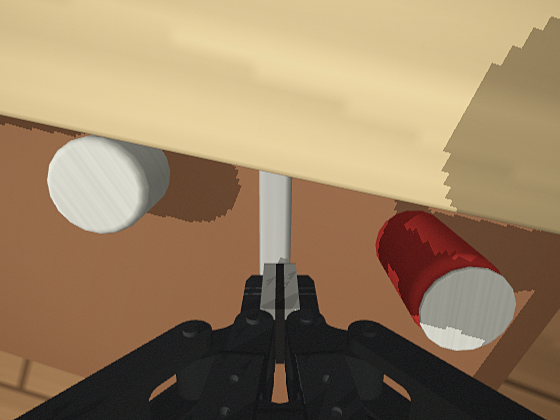

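```bash
python3 - <<'E'
from h import *
a=r.get_image("side")[:,:,::-1];b=r.get_image("scene")[:,:,::-1]
f=lambda im,x,y:cv2.resize(im[y:y+110,x:x+100],None,fx=4,fy=4,interpolation=cv2.INTER_CUBIC)
cv2.imwrite("pics/x4.png",np.hstack([f(a,250,130),f(b,160,190)]))
cv2.imwrite("pics/w3c.png",cv2.resize(cv2.imread("pics/w3.png")[150:330,200:370],None,fx=4,fy=3.3,interpolation=cv2.INTER_CUBIC))
E
```

```text
(no output)
```

View pics/x4.png

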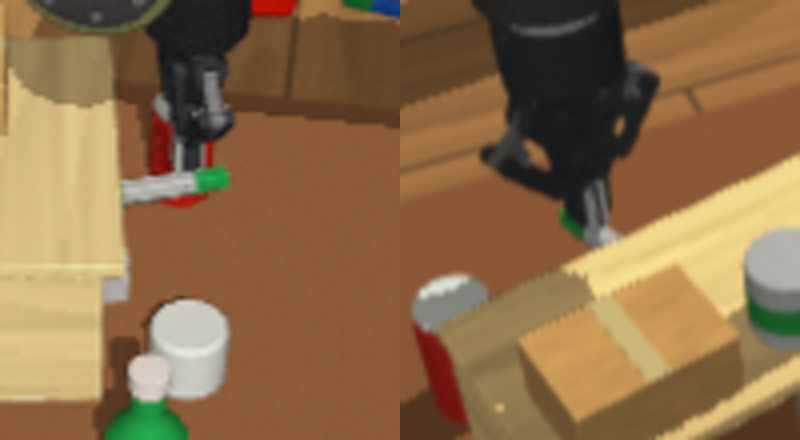

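View pics/w3c.png

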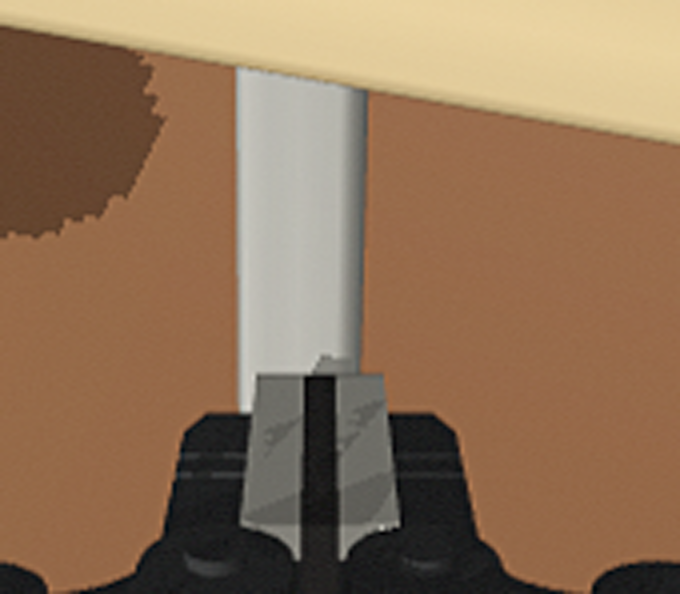

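```bash
python3 - <<'E'
from h import *
S=r.calibration("side");C=r.calibration("scene");W=r.calibration("wrist")
P,Rm,s=tool();print(P,s["t"])
print("TCP in side crop",(proj(S,P)-[250,130])*4,"scene crop",(proj(C,P)-[160,190])*4+[400,0])
p=proj(W,P);print("wrist crop",(p[0]-200)*4,(p[1]-150)*3.3)
for z in(.0764,.09,.1,.11):
  q=P.copy();q[2]=z;p=proj(W,q);print(z,"wrist crop",(p[0]-200)*4,(p[1]-150)*3.3,"side",(proj(S,q)-[250,130])*4)
print(tri((S,296,173.7),(C,207.5,248.7)))
# bar edges in wrist crop near shelf: (238,100),(366,110) ; lower (243,340),(360,340)
for z in (.102,):
  for e in[(238,120),(366,120),(241,330),(360,330)]: print(onz(W,e[0]/4+200,e[1]/3.3+150,z))
E
```

```text
[ 0.4726 -0.2653  0.0762] 4.1
TCP in side crop [182.9459 197.5244] scene crop [595.4815 255.4891]
wrist crop 307.40571298558393 335.01366450947654
0.0764 wrist crop 307.39919387945474 335.4371811477535 side [182.9553 197.3698]
0.09 wrist crop 306.79275051545073 374.83504486081364 side [183.7767 183.859 ]
0.1 wrist crop 306.28739618982695 407.6656140936813 side [184.3891 173.7856]
0.11 wrist crop 305.7215367269155 444.4269265654054 side [185.0088 163.5919]
[ 0.4734 -0.267   0.097 ]
[ 0.5082 -0.2428  0.102 ]
[ 0.5133 -0.255   0.102 ]
[ 0.4815 -0.2539  0.102 ]
[ 0.4866 -0.2659  0.102 ]
```

The jaws shut completely (width 0) with the visible fingertips at about z 0.10, just on top of the bar. The tips sit roughly 25 mm behind the reported TCP. I'll open, go lower while watching the force, and look again.

```bash
python3 -m inch '0.6 0 0 -8 0 0 0;0.6 0 0 -8 0 0 0;0.6 0 0 -8 0 0 0;0.6 0 0 0 0 0 0;0.6 0 0 8 0 0 0;0.6 0 0 15 0 0 0;0.6 0 0 15 0 0 0'
python3 - <<'E'
from h import *
im=r.get_image("wrist")[:,:,::-1]
a=r.get_image("side")[:,:,::-1]
P,Rm,s=tool();print(P,s["t"],s["width"],s["contact_force"])
f=lambda im,x,y:cv2.resize(im[y:y+110,x:x+100],None,fx=4,fy=4,interpolation=cv2.INTER_CUBIC)
g=cv2.resize(im[150:330,200:364],(400,440),interpolation=cv2.INTER_CUBIC)
cv2.imwrite("pics/x5.png",np.hstack([f(a,250,130),g]))
E
```

```text
t: 4.8
ee_pos: [0.4716, -0.2649, 0.0592]
tool_rot: [-3.078, -0.624, 0.004]
contact_force: [0.1, 0.0, -0.0]
width: 0.4
[ 0.4724 -0.2653  0.0609] 4.9 0.4003892811447265 [-0.409  -0.6621  1.3166]
```

View pics/x5.png

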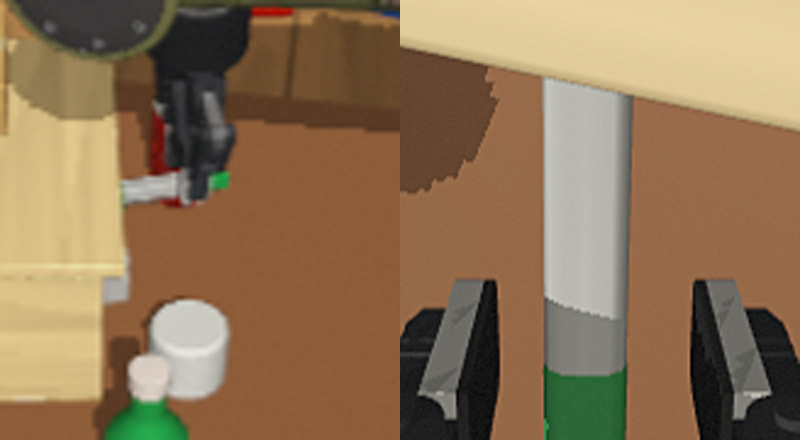

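```bash
python3 -m inch '0.6 0 0 7 0 0 0;0.6 0 0 14 0 0 0;0.6 0 0 14 0 0 0;1 0 0 14 0 0 0;1 0 0 14 0 0 0;1 0 0 14 0 0 0;1 0 0 14 0 0 0;1 0 0 14 0 0 0'
python3 - <<'E'
from h import *
im=r.get_image("wrist")[:,:,::-1]
a=r.get_image("side")[:,:,::-1]
P,Rm,s=tool();print(P,s["t"],s["width"],s["contact_force"])
f=lambda im,x,y:cv2.resize(im[y:y+110,x:x+100],None,fx=4,fy=4,interpolation=cv2.INTER_CUBIC)
g=cv2.resize(im[150:330,200:364],(400,440),interpolation=cv2.INTER_CUBIC)
cv2.imwrite("pics/x6.png",np.hstack([f(a,250,130),g]))
E
```

```text
t: 5.7
ee_pos: [0.4727, -0.2653, 0.0474]
tool_rot: [3.079, 0.624, 0.0]
contact_force: [-0.1, -0.8, 0.6]
width: 0.151
[ 0.4727 -0.2653  0.0474] 5.8 0.1510212528728933 [-0.325   0.3544  1.2477]
```

View pics/x6.png

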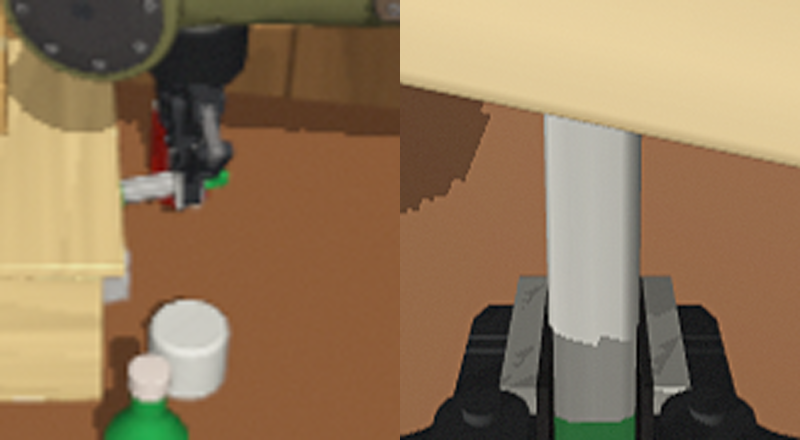

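```bash
python3 -m inch '1 0 0 -2 0 0 0;1 -10 0 -2 0 0 0;1 -25 0 -2 0 0 0;1 -45 0 -2 0 0 0;1 -65 0 -2 0 0 0;1 -85 0 -2 0 0 0;1 -105 0 -2 0 0 0;1 -125 0 -2 0 0 0;1 -145 0 -2 0 0 0;1 -155 0 -2 0 0 0;1 -160 0 -2 0 0 0;1 -160 0 0 0 0 0;1 -160 0 0 0 0 0'
python3 - <<'E'
from h import *
a=r.get_image("side")[:,:,::-1]
P,Rm,s=tool();print(P,s["t"],s["width"],s["contact_force"],s["moment"])
cv2.imwrite("pics/x7.png",cv2.resize(a[110:260,230:430],None,fx=4,fy=4,interpolation=cv2.INTER_CUBIC))
E
```

```text
t: 7.1
ee_pos: [0.3255, -0.328, 0.0478]
tool_rot: [3.078, 0.624, -0.0]
contact_force: [-2.7, 0.2, 0.9]
width: 0.154
[ 0.3257 -0.328   0.0479] 7.15 0.14673531614224603 [-2.1792 -0.8114  0.2276] [-0.3897  0.7339 -0.0522]
```

View pics/x7.png

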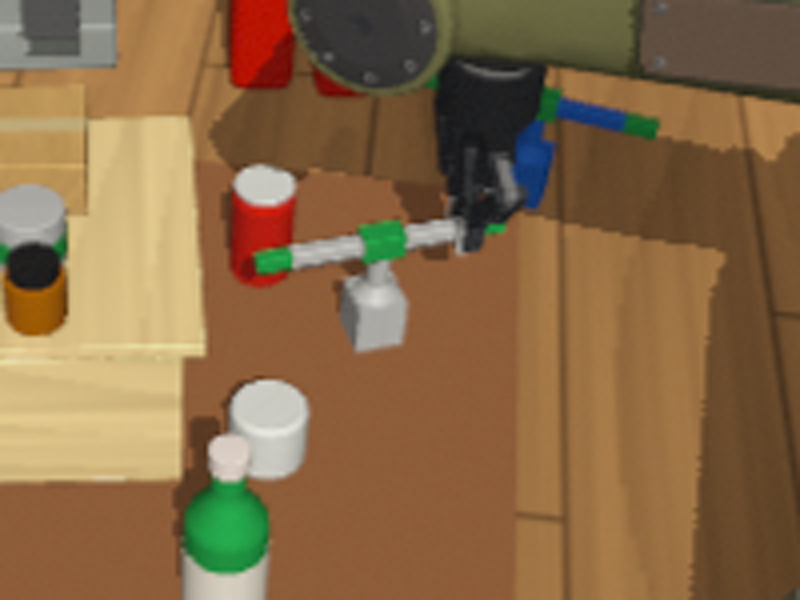

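```bash
python3 -m inch '0.7 0 0 0 0 0 0;0.7 0 0 0 0 0 0;0.7 0 0 0 0 0 0;0.7 0 0 -20 0 0 0;0.7 0 0 -60 0 0 0;0.7 0 0 -100 0 0 0;0.7 -10 0 -130 0 0 0;0.7 -10 0 -130 0 0 0'
python3 - <<'E'
from h import *
S=r.calibration("side");print("blue",onz(S,364,135,.1))
W=r.calibration("wrist");np.save("w4.npy",W["world_to_cam"])
im=r.get_image("wrist")[:,:,::-1];cv2.imwrite("pics/w4.png",im)
P,Rm,s=tool();print(P,curyaw(Rm),s["t"],s["width"],proj(W,[.39,-.3,.1]))
E
```

```text
t: 7.95
ee_pos: [0.3174, -0.3331, 0.1828]
tool_rot: [3.073, 0.623, 0.009]
contact_force: [0.8, -1.1, 0.1]
width: 0.303
blue [ 0.2705 -0.4955  0.1   ]
[ 0.3171 -0.3321  0.1798] 0.39995299515306526 8.0 0.29948028916995156 [272.9162  89.3072]
```

View pics/w4.png

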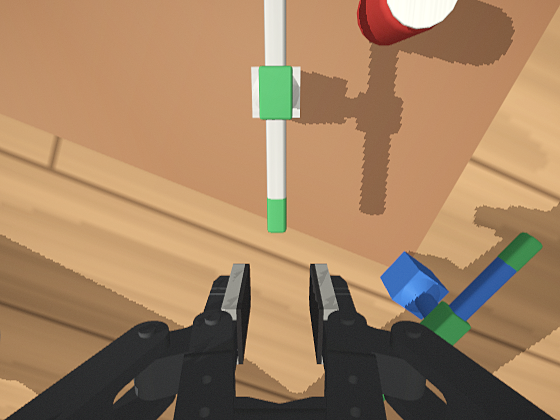

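```bash
python3 - <<'E'
from h import *
W=dict(mtx=r.calibration("wrist")["mtx"],world_to_cam=np.load("w4.npy"))
h=onz(W,276,92.7,.106);t=onz(W,277.3,230,.102);d=h-t
print(h,t,np.hypot(*d[:2]),np.arctan2(d[1],d[0]))
a=onz(W,276,66.5,.106);b=onz(W,276,119.5,.106);print("hub len",np.hypot(*(a-b)[:2]))
S=r.calibration("side");C=r.calibration("scene")
A=r.get_image("side")[:,:,::-1];B=r.get_image("scene")[:,:,::-1]
m=[]
for im,c in((A,S),(B,C)):
    u=proj(c,h).astype(int)-[50,55];print(u);m.append(cv2.resize(im[u[1]:u[1]+110,u[0]:u[0]+100],None,fx=4,fy=4,interpolation=cv2.INTER_CUBIC))
cv2.imwrite("pics/x8.png",np.hstack(m))
row([h[0],h[1],.18],.40); row([h[0],h[1],.0475],.40)
E
```

```text
[ 0.3889 -0.3027  0.106 ] [ 0.2997 -0.3411  0.102 ] 0.09708930137845662 0.40641013811872767
hub len 0.03287386347282208
[275 111]
[134 175]
row [78.   2.1 -3.4] [-0.0007 -0.0002  0.0003] dist 78 rows>= 2
row [ 78.    2.2 129.1] [-0.0007 -0.0002  0.0003] dist 151 rows>= 4
```

View pics/x8.png

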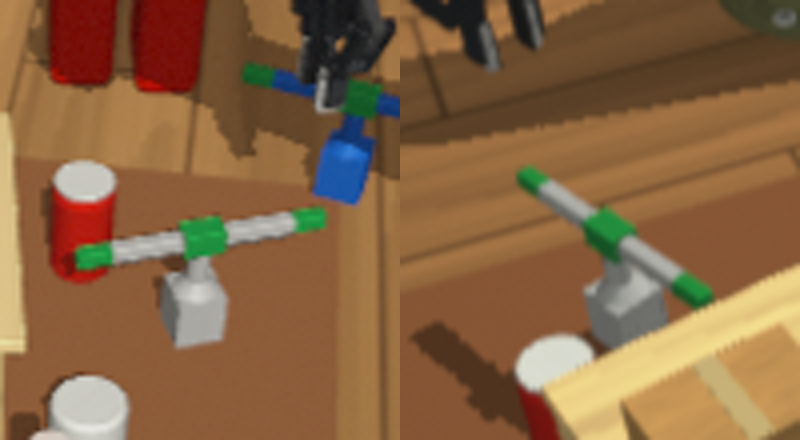

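```bash
python3 -m inch '0.5 40 1 0 0 0 0.006;0.5 78 2 0 0 0 0.006;0.5 78 2 40 0 0 0.006;0.5 78 2 85 0 0 0.006;0.5 78 2 115 0 0 0.006;0.5 78 2 131 0 0 0.006;0.5 78 2 131 0 0 0.006;0.5 78 2 131 0 0 0.006;1 78 2 131 0 0 0.006;1 78 2 131 0 0 0.006;1 78 2 131 0 0 0.006;1 78 2 131 0 0 0.006;1 78 2 131 0 0 0.006'
python3 - <<'E'
from h import *
im=r.get_image("wrist")[:,:,::-1];cv2.imwrite("pics/w5.png",im)
P,Rm,s=tool();print(P,curyaw(Rm),s["t"],s["width"],s["contact_force"])
E
```

```text
t: 9.4
ee_pos: [0.3894, -0.3032, 0.0476]
tool_rot: [3.079, 0.615, 0.003]
contact_force: [-0.6, 2.2, 6.3]
width: 0.246
[ 0.3894 -0.3032  0.0476] 0.3943982022244401 9.45 0.2447472031362909 [0.7929 2.5846 6.072 ]
```

View pics/w5.png

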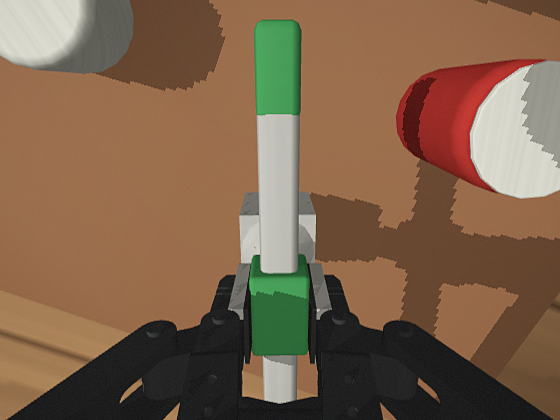

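```bash
python3 - <<'E'
from h import *
row([.389,-.303,.28],.394)
row([.5605,.2495,.28],-.064)
row([.5605,.2495,.20],-.064)
E
```

```text
row [   0.1    0.  -232.4] [ 0.0017 -0.0014  0.0004] dist 232 rows>= 5
row [ 370.7 -444.2 -232.6] [ 0.0013 -0.0018  0.4584] dist 624 rows>= 13
row [ 370.6 -444.3 -152.6] [ 0.0013 -0.0018  0.4584] dist 598 rows>= 12
```

```bash
python3 -m inch '1 0 0 -15 0 0 0;1 0 0 -40 0 0 0;1 0 0 -80 0 0 0;1 0 0 -120 0 0 0;1 0 0 -160 0 0 0;1 0 0 -200 0 0 0;1 12 -15 -232 0 0 0;1 38 -45 -232 0 0 0.03;1 65 -77 -232 0 0 0.08;1 93 -111 -232 0 0 0.12;1 121 -145 -232 0 0 0.16;1 149 -179 -232 0 0 0.2;1 177 -213 -232 0 0 0.24;1 205 -246 -232 0 0 0.28;1 233 -280 -232 0 0 0.32;1 261 -313 -232 0 0 0.36;1 289 -347 -232 0 0 0.4;1 317 -380 -230 0 0 0.43;1 345 -413 -215 0 0 0.458;1 362 -434 -195 0 0 0.458'
python3 - <<'E'
from h import *
P,Rm,s=tool();print(P,curyaw(Rm),s["t"],s["width"],s["contact_force"])
row([.5605,.2495,.20],-.064)
E
```

```text
t: 11.45
ee_pos: [0.5565, 0.2396, 0.2405]
tool_rot: [-3.14, 0.099, 0.001]
contact_force: [1.1, -0.6, -4.1]
width: 0.246
[0.5565 0.2396 0.2405] -0.06318862002075995 11.45 0.24604390565460058 [ 1.1327 -0.5647 -4.0643]
row [  3.4 -10.1  40.5] [-0.0002  0.0006  0.0008] dist 42 rows>= 1
```

```bash
python3 -m inch '1 3 -9 20 0 0 0;1 3 -9 38 0 0 0;1 3 -9 38 0 0 0;1 3 -9 38 0 0 0'
python3 - <<'E'
from h import *
im=r.get_image("wrist")[:,:,::-1];cv2.imwrite("pics/w6.png",im)
a=r.get_image("side")[:,:,::-1];b=r.get_image("scene")[:,:,::-1]
P,Rm,s=tool();print(P,curyaw(Rm),s["t"],s["width"],s["contact_force"])
f=lambda im,x,y:cv2.resize(im[y:y+130,x:x+133],None,fx=3,fy=3,interpolation=cv2.INTER_CUBIC)
cv2.imwrite("pics/x9.png",np.hstack([f(a,170,240),f(b,310,110)]))
E
```

```text
t: 11.85
ee_pos: [0.5598, 0.2452, 0.2035]
tool_rot: [3.139, -0.101, -0.001]
contact_force: [-0.4, -0.5, -2.8]
width: 0.242
[0.5603 0.2455 0.2051] -0.06424591860748244 12.0 0.2427357859047293 [ 0.0022 -0.7998 -3.0801]
```

View pics/w6.png

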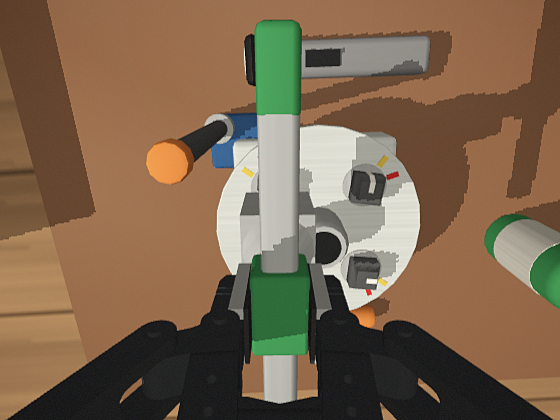

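View pics/x9.png

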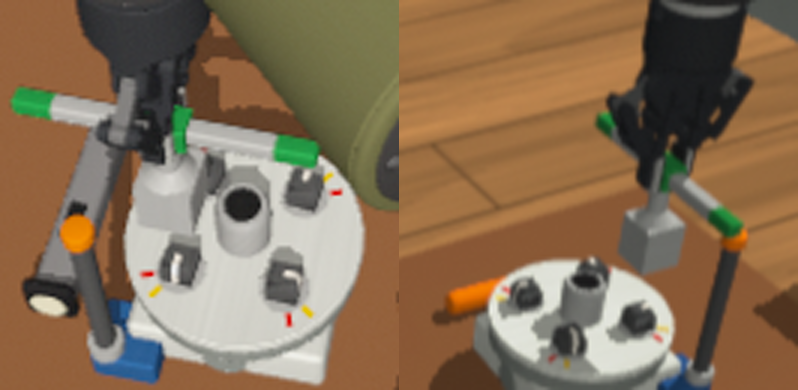

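```bash
python3 - <<'E'
from h import *
S=r.calibration("side");C=r.calibration("scene")
print(tri((S,227,309.7),(C,394.5,194.3)))
e=np.array([.5603,.2455,.157]);print("exp side crop",(proj(S,e)-[170,240])*3,"scene",(proj(C,e)-[310,110])*3+[399,0])
# bolt a from side/scene: predicted tops
for n,p in dict(a=(.5605,.2495),b=(.4828,.2525),c=(.480,.1747),d=(.558,.172)).items():
    q=[*p,.0985]; print(n,(proj(S,q)-[170,240])*3,(proj(C,q)-[310,110])*3+[399,0])
E
python3 - <<'E'
import cv2
im=cv2.imread("pics/x9.png");cv2.imwrite("pics/x9b.png",cv2.resize(im[120:360,120:360],None,fx=2.5,fy=2.5));cv2.imwrite("pics/x9c.png",cv2.resize(im[180:390,470:710],None,fx=2.5,fy=2.5))
E
```

```text
[0.5603 0.2524 0.1614]
exp side crop [172.618  204.3111] scene [644.7445 258.2915]
a [177.2354 251.2826] [638.0785 306.7186]
b [282.5937 270.2116] [592.339  262.5856]
c [303.2471 177.3225] [525.2264 281.8959]
d [203.1359 160.699 ] [569.0024 328.0056]
```

View pics/x9b.png

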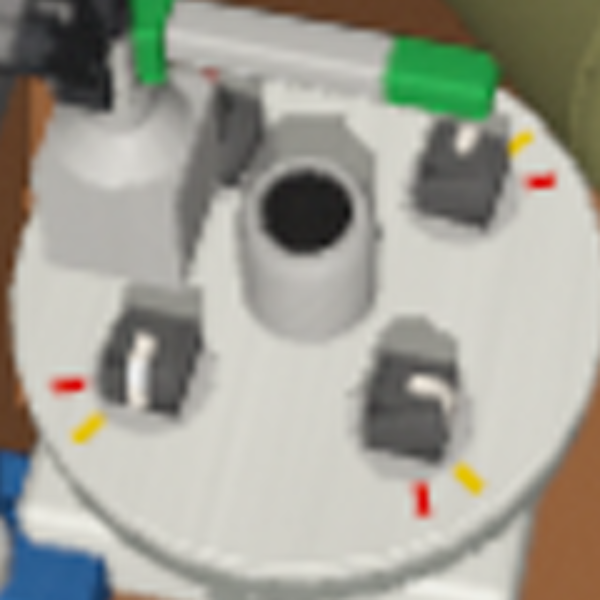

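View pics/x9c.png

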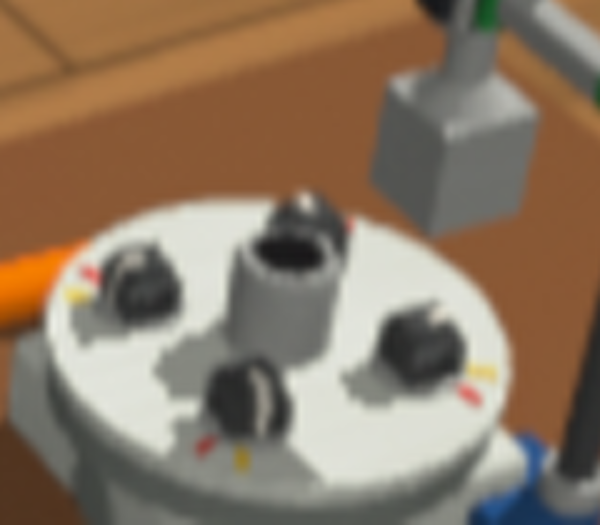

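```bash
python3 - <<'E'
from h import *
S=r.calibration("side");C=r.calibration("scene")
print("sock",tri((S,227.5,309),(C,393.1,196.3)), "bolt a",tri((S,229.3,325),(C,391,211.3)),"b",tri((S,284.8/3+170,272/3+240),(C,(590-399)/3+310,262/3+110)))
# shank/hub check side: neck top hole centre side x9b(307,212) scene x9c (292,250)
print("neck",tri((S,(307/2.5+120)/3+170,(212/2.5+120)/3+240),(C,((292/2.5+470)-399)/3+310,(250/2.5+180)/3+110)))
# edge method: socket shadow none. F corner
print("F/L corners side at z .157",onz(S,(48/2.5+120)/3+170,(265/2.5+120)/3+240,.157),onz(S,(185/2.5+120)/3+170,(280/2.5+120)/3+240,.157))
print("scene L F R",[onz(C,((x/2.5+470)-399)/3+310,(y/2.5+180)/3+110,.157) for x,y in((372,183),(437,237),(520,212))])
E
```

```text
sock [0.5608 0.248  0.1564] bolt a [0.5596 0.2537 0.1002] b [0.4805 0.2524 0.0973]
neck [0.5195 0.2153 0.1149]
F/L corners side at z .157 [0.579  0.2653 0.157 ] [0.5412 0.264  0.157 ]
scene L F R [array([0.5432, 0.229 , 0.157 ]), array([0.5808, 0.2298, 0.157 ]), array([0.5819, 0.2664, 0.157 ])]
```

```bash
python3 -m inch '1 0 -5 15 0 0 0;1 0 -5 35 0 0 0;1 0 -5 50 0 0 0;1 0 -5 58 0 0 0;1 0 -5 64 0 0 0;1 0 -5 68 0 0 0;1 0 -5 68 0 0 0'
python3 - <<'E'
from h import *
P,Rm,s=tool();print(P,curyaw(Rm),s["t"],s["width"],s["contact_force"],s["moment"])
a=r.get_image("side")[:,:,::-1];b=r.get_image("scene")[:,:,::-1]
f=lambda im,x,y:cv2.resize(im[y:y+100,x:x+100],None,fx=4,fy=4,interpolation=cv2.INTER_CUBIC)
cv2.imwrite("pics/x10.png",np.hstack([f(a,190,270),f(b,340,160)]))
E
```

```text
t: 12.7
ee_pos: [0.5602, 0.2506, 0.1351]
tool_rot: [3.14, -0.1, 0.0]
contact_force: [-0.1, 0.9, -2.9]
width: 0.244
[0.5602 0.2506 0.1351] -0.06377770297760162 12.7 0.24376322728782127 [-0.1274  0.9396 -2.8565] [0.032  0.0251 0.0263]
```

View pics/x10.png

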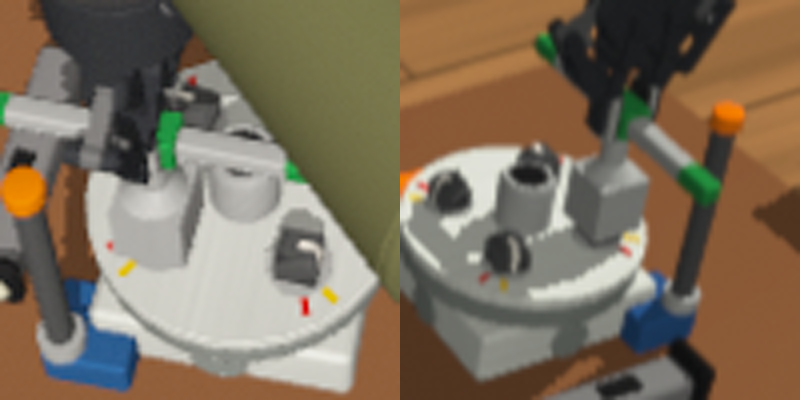

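```bash
python3 -m inch '1 0 0 5 0 0 0;1 0 0 9 0 0 0;1 0 0 9 0 0 0;1 0 0 9 0 0 0.1;1 0 0 9 0 0 0.22;1 0 0 9 0 0 0.34;1 0 0 9 0 0 0.46;1 0 0 9 0 0 0.58;1 0 0 9 0 0 0.68;1 0 0 9 0 0 0.72;1 0 0 9 0 0 0.72;1 0 0 9 0 0 0.72'
python3 - <<'E'
from h import *
P,Rm,s=tool();print(P,curyaw(Rm),s["t"],s["width"],s["contact_force"],s["moment"])
E
```

```text
t: 14.0
ee_pos: [0.5597, 0.2501, 0.1261]
tool_rot: [2.903, -1.198, -0.001]
contact_force: [-3.0, -2.1, -2.2]
width: 0.244
[0.5597 0.2501 0.1261] -0.7826297151169687 14.0 0.2436209925611918 [-3.0235 -2.1264 -2.1993] [-0.8876  1.171   0.0791]
```

```bash
python3 - <<'E'
from h import *
row([.5597,.2501,.2],-.74);row([.4797,.1758,.2],-.108);row([.4797,.1758,.136],-.108)
E
```

```text
row [ -0.    0.1 -73.9] [ 0.0017 -0.     -0.0426] dist 74 rows>= 2
row [ -4.3 109.2 -73.8] [ 0.0016  0.0005 -0.6746] dist 132 rows>= 5
row [ -4.3 109.1  -9.8] [ 0.0016  0.0005 -0.6746] dist 110 rows>= 5
```

```bash
python3 -m inch '1 0 0 0 0 0 -0.05;1 0 0 -15 0 0 -0.05;1 0 0 -45 0 0 -0.05;1 0 0 -74 0 0 -0.1;1 -2 30 -74 0 0 -0.24;1 -3 65 -74 0 0 -0.38;1 -4 95 -74 0 0 -0.52;1 -4 109 -74 0 0 -0.65;1 -4 109 -74 0 0 -0.675;1 -4 109 -74 0 0 -0.675'
python3 - <<'E'
from h import *
P,Rm,s=tool();print(P,curyaw(Rm),s["t"],s["width"],s["contact_force"])
im=r.get_image("wrist")[:,:,::-1];cv2.imwrite("pics/w7.png",im)
a=r.get_image("side")[:,:,::-1];b=r.get_image("scene")[:,:,::-1]
f=lambda im,x,y:cv2.resize(im[y:y+100,x:x+100],None,fx=4,fy=4,interpolation=cv2.INTER_CUBIC)
cv2.imwrite("pics/x11.png",np.hstack([f(a,200,270),f(b,325,160)]))
row([.4797,.1758,.136],-.108)
E
```

```text
t: 15.0
ee_pos: [0.4809, 0.1766, 0.2018]
tool_rot: [-3.135, 0.173, -0.004]
contact_force: [0.0, -0.1, -4.1]
width: 0.245
[0.4809 0.1766 0.2018] -0.11033223825782557 15.0 0.24461101850939498 [ 0.0425 -0.0818 -4.0851]
row [-1.   1.  64.3] [-0.     -0.0001 -0.0024] dist 64 rows>= 2
```

View pics/w7.png

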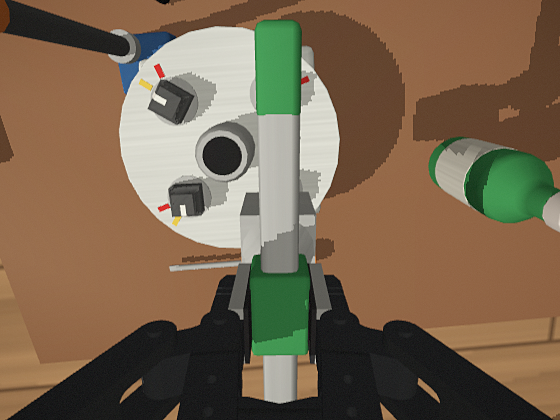

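View pics/x11.png

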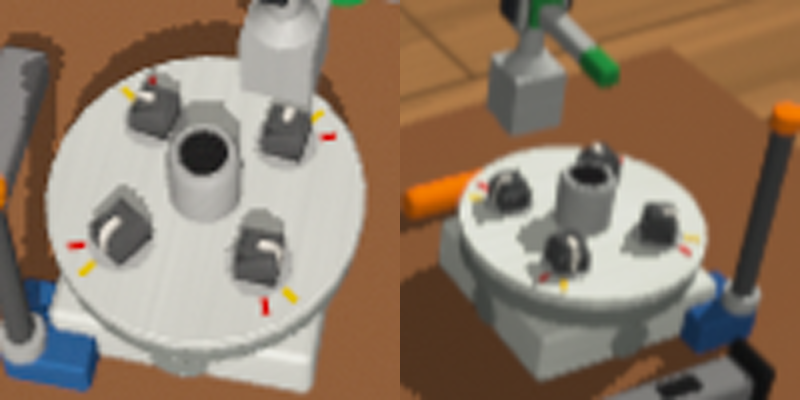

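Bolt a's stripe (wrist pixel 158,97) now points at its yellow tick, and the socket is above bolt c. I'll lower it and turn.

```bash
python3 -m inch '1 -1 1 20 0 0 0;1 -1 1 45 0 0 0;1 -1 1 58 0 0 0;1 -1 1 64 0 0 0;1 -1 1 67 0 0 0;1 -1 1 67 0 0 0'
python3 - <<'E'
from h import *
P,Rm,s=tool();print(P,curyaw(Rm),s["t"],s["width"],s["contact_force"],s["moment"])
E
```

```text
t: 15.75
ee_pos: [0.4795, 0.1754, 0.1337]
tool_rot: [3.137, -0.171, 0.001]
contact_force: [1.1, -0.9, -2.6]
width: 0.248
[0.4795 0.1754 0.1337] -0.1089460865230225 15.75 0.24766882215293873 [ 1.0858 -0.8592 -2.6163] [-0.0133  0.0031 -0.0411]
```

```bash
python3 -m inch '1 0 0 4 0 0 0;1 0 0 8 0 0 0;1 0 0 8 0 0 0.1;1 0 0 8 0 0 0.22;1 0 0 8 0 0 0.34;1 0 0 8 0 0 0.46;1 0 0 8 0 0 0.58;1 0 0 8 0 0 0.66;1 0 0 8 0 0 0.675;1 0 0 8 0 0 0.675'
python3 - <<'E'
from h import *
P,Rm,s=tool();print(P,curyaw(Rm),s["t"],s["width"],s["contact_force"],s["moment"])
row([.4797,.1758,.2],-.74);row([.4824,.2536,.2],-.044)
E
```

```text
t: 16.75
ee_pos: [0.479, 0.175, 0.125]
tool_rot: [2.903, -1.197, -0.0]
contact_force: [-1.6, -1.5, -3.3]
width: 0.246
[0.479 0.175 0.125] -0.7823153402974554 16.75 0.24623333888111118 [-1.5844 -1.4582 -3.325 ] [-0.6782  0.3736  0.1028]
row [ -0.1  -1.  -75. ] [ 0.001  -0.0001 -0.0423] dist 75 rows>= 2
row [-53.  -58.1 -75. ] [ 0.001   0.0003 -0.7383] dist 109 rows>= 5
```

```bash
python3 -m inch '1 0 0 0 0 0 -0.05;1 0 0 -15 0 0 -0.05;1 0 0 -45 0 0 -0.05;1 0 0 -75 0 0 -0.1;1 -10 -12 -75 0 0 -0.24;1 -27 -30 -75 0 0 -0.38;1 -45 -50 -75 0 0 -0.52;1 -53 -58 -75 0 0 -0.65;1 -53 -58 -75 0 0 -0.738;1 -53 -58 -75 0 0 -0.738'
python3 - <<'E'
from h import *
P,Rm,s=tool();print(P,curyaw(Rm),s["t"],s["width"],s["contact_force"])
im=r.get_image("wrist")[:,:,::-1];cv2.imwrite("pics/w8.png",im)
row([.4824,.2536,.134],-.044)
E
```

```text
t: 17.75
ee_pos: [0.4829, 0.2545, 0.2014]
tool_rot: [-3.14, 0.07, -0.002]
contact_force: [1.2, -0.6, -2.9]
width: 0.247
[0.4829 0.2545 0.2014] -0.04457074136478661 17.75 0.247154734271227 [ 1.1736 -0.6168 -2.9253]
row [-0.6  0.6 67.3] [-0.0008 -0.0012 -0.0036] dist 67 rows>= 2
```

View pics/w8.png

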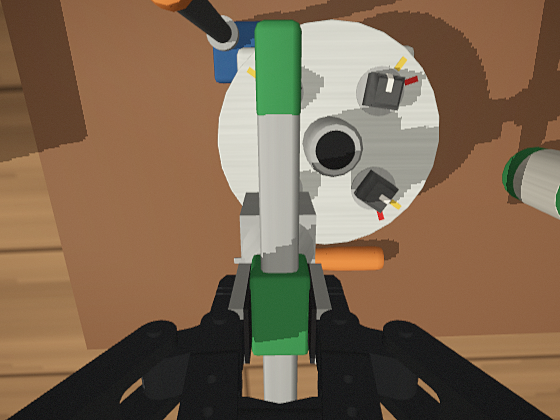

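```bash
python3 -m inch '1 -1 1 20 0 0 0;1 -1 1 45 0 0 0;1 -1 1 58 0 0 0;1 -1 1 64 0 0 0;1 -1 1 67 0 0 0;1 -1 1 67 0 0 0'
python3 - <<'E'
from h import *
P,Rm,s=tool();print(P,curyaw(Rm),s["t"],s["width"],s["contact_force"],s["moment"])
im=cv2.imread("pics/w8.png")[50:230,300:440];cv2.imwrite("pics/w8c.png",cv2.resize(im,None,fx=3.3,fy=3.3,interpolation=cv2.INTER_CUBIC))
E
```

```text
t: 18.4
ee_pos: [0.4819, 0.253, 0.1339]
tool_rot: [-3.14, 0.073, -0.001]
contact_force: [0.4, -0.8, -3.9]
width: 0.247
[0.4819 0.253  0.1339] -0.046279346149093605 18.4 0.24683134515428 [ 0.3931 -0.7893 -3.9252] [-0.0295  0.0008  0.0416]
```

View pics/w8c.png

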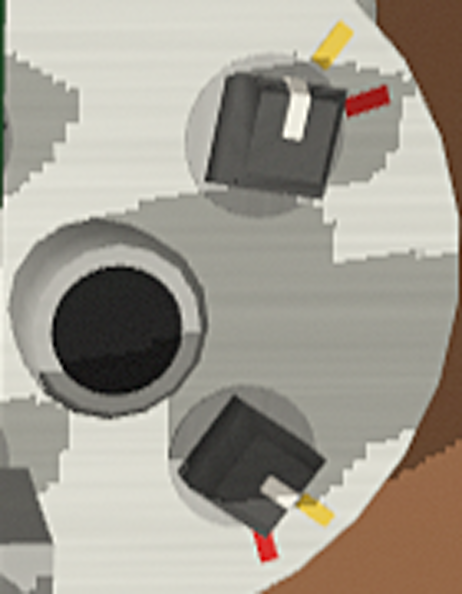

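Bolt c's stripe points at its yellow tick. Now I'll seat on b and turn it.

```bash
python3 -m inch '1 0 0 4 0 0 0;1 0 0 8 0 0 0;1 0 0 8 0 0 0.1;1 0 0 8 0 0 0.22;1 0 0 8 0 0 0.34;1 0 0 8 0 0 0.46;1 0 0 8 0 0 0.58;1 0 0 8 0 0 0.69;1 0 0 8 0 0 0.735;1 0 0 8 0 0 0.735;1 0 0 8 0 0 0.735'
python3 - <<'E'
from h import *
P,Rm,s=tool();print(P,curyaw(Rm),s["t"],s["width"],s["contact_force"],s["moment"])
row([.5577,.1730,.2],-.134)
E
```

```text
t: 19.5
ee_pos: [0.4816, 0.2527, 0.1251]
tool_rot: [2.905, -1.194, -0.0]
contact_force: [0.6, -1.1, -3.7]
width: 0.245
[0.4816 0.2527 0.1251] -0.7795742270155562 19.5 0.24530576937617748 [ 0.6301 -1.0745 -3.6624] [-0.3576 -0.0332  0.0556]
row [110.2   3.2 -74.9] [ 0.0006 -0.     -0.6456] dist 133 rows>= 5
```

```bash
python3 -m inch '1 0 0 0 0 0 -0.05;1 0 0 -15 0 0 -0.05;1 0 0 -45 0 0 -0.05;1 0 0 -75 0 0 -0.1;1 30 1 -75 0 0 -0.24;1 65 2 -75 0 0 -0.38;1 95 3 -75 0 0 -0.52;1 110 3 -75 0 0 -0.645;1 110 3 -75 0 0 -0.645;1 110 3 -75 0 0 -0.645'
python3 - <<'E'
from h import *
P,Rm,s=tool();print(P,curyaw(Rm),s["t"],s["width"],s["contact_force"])
im=r.get_image("wrist")[:,:,::-1];cv2.imwrite("pics/w9.png",im)
row([.5577,.1730,.134],-.134)
E
```

```text
t: 20.5
ee_pos: [0.5579, 0.1733, 0.2011]
tool_rot: [-3.134, 0.218, -0.001]
contact_force: [-0.2, -0.0, -3.9]
width: 0.246
[0.5579 0.1733 0.2011] -0.13878902864666245 20.5 0.24557976851142918 [-0.2456 -0.0347 -3.8837]
row [ 0.1  0.7 67. ] [-0.0005 -0.0006 -0.0039] dist 67 rows>= 2
```

View pics/w9.png

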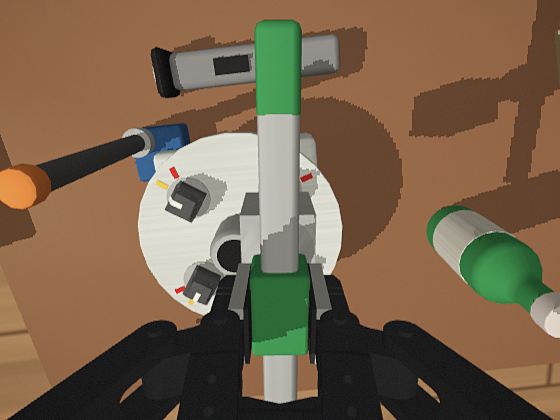

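```bash
python3 -m inch '1 0 0 20 0 0 0;1 0 0 45 0 0 0;1 0 0 58 0 0 0;1 0 0 64 0 0 0;1 0 0 67 0 0 0;1 0 0 67 0 0 0'
python3 - <<'E'
from h import *
P,Rm,s=tool();print(P,curyaw(Rm),s["t"],s["width"],s["contact_force"],s["moment"])
im=cv2.imread("pics/w9.png")[130:320,130:330];cv2.imwrite("pics/w9c.png",cv2.resize(im,None,fx=3,fy=3,interpolation=cv2.INTER_CUBIC))
E
```

```text
t: 21.15
ee_pos: [0.5576, 0.1732, 0.1337]
tool_rot: [3.134, -0.213, 0.0]
contact_force: [0.0, -1.6, -4.2]
width: 0.249
[0.5576 0.1732 0.1337] -0.1359713846675695 21.15 0.24915375448052382 [ 0.0086 -1.6052 -4.1521] [-0.7716  0.2155 -0.046 ]
```

View pics/w9c.png

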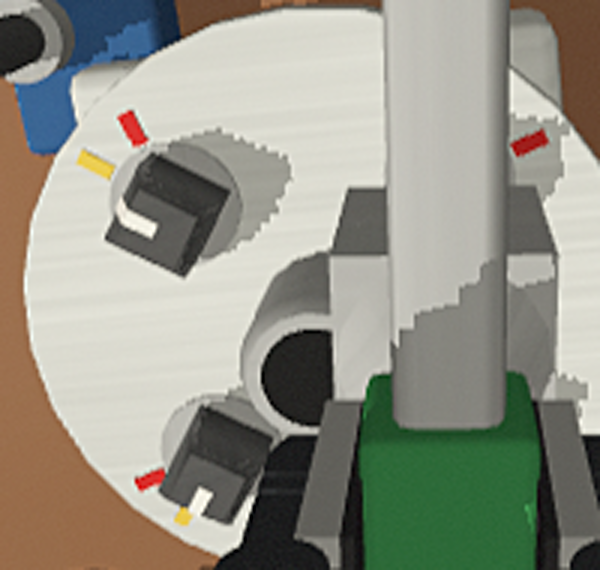

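```bash
python3 -m inch '1 0 0 4 0 0 0;1 0 0 8 0 0 0;1 0 0 8 0 0 0.1;1 0 0 8 0 0 0.22;1 0 0 8 0 0 0.34;1 0 0 8 0 0 0.46;1 0 0 8 0 0 0.58;1 0 0 8 0 0 0.655;1 0 0 8 0 0 0.66;1 0 0 8 0 0 0.66;1 0 0 8 0 0 0.66'
python3 - <<'E'
from h import *
P,Rm,s=tool();print(P,curyaw(Rm),s["t"],s["width"],s["contact_force"],s["moment"])
a=r.get_image("side")[:,:,::-1];b=r.get_image("scene")[:,:,::-1]
f=lambda im,x,y:cv2.resize(im[y:y+100,x:x+100],None,fx=4,fy=4,interpolation=cv2.INTER_CUBIC)
cv2.imwrite("pics/x12.png",np.hstack([f(a,200,270),f(b,325,160)]))
E
```

```text
t: 22.25
ee_pos: [0.5571, 0.1727, 0.1249]
tool_rot: [2.896, -1.214, -0.002]
contact_force: [-3.3, -4.4, -2.3]
width: 0.247
[0.5571 0.1727 0.1249] -0.7939136771168578 22.25 0.24734593322473203 [-3.2742 -4.3793 -2.3377] [-1.7639  1.3557  0.0035]
```

View pics/x12.png

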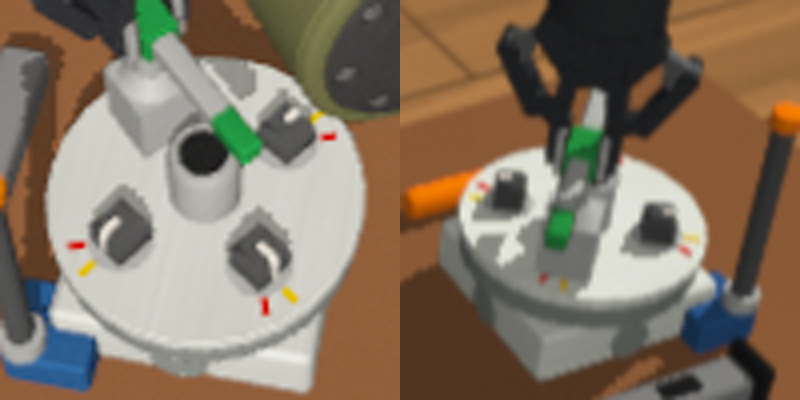

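```bash
python3 -m inch '1 0 0 0 0 0 0;1 0 0 0 0 0 0.1;1 0 0 0 0 0 0.22;1 0 0 0 0 0 0.34;1 0 0 0 0 0 0.46;1 0 0 0 0 0 0.56;1 0 0 0 0 0 0.61;1 0 0 0 0 0 0.63;1 0 0 0 0 0 0.63'
python3 - <<'E'
from h import *
P,Rm,s=tool();print(P,curyaw(Rm),s["t"],s["width"],s["contact_force"],s["moment"])
row([.4824,.2536,.2],-.034-.56)
E
```

```text
t: 23.25
ee_pos: [0.5566, 0.1732, 0.1248]
tool_rot: [2.377, -2.051, -0.002]
contact_force: [-5.4, -2.1, -2.1]
width: 0.245
[0.5566 0.1732 0.1248] -1.4239415545525136 23.25 0.2450629769041795 [-5.3751 -2.1145 -2.111 ] [-1.1195  2.3083  0.0774]
row [-90.4  61.8 -75. ] [ 0.0025  0.0009 -0.8299] dist 133 rows>= 6
```

```bash
python3 -m inch '1 0 0 0 0 0 -0.05;1 0 0 -15 0 0 -0.05;1 0 0 -45 0 0 -0.05;1 0 0 -75 0 0 -0.12;1 -25 17 -75 0 0 -0.26;1 -55 38 -75 0 0 -0.4;1 -80 55 -75 0 0 -0.54;1 -90 62 -75 0 0 -0.68;1 -90 62 -75 0 0 -0.8;1 -90 62 -75 0 0 -0.83;1 -90 62 -75 0 0 -0.83'
python3 - <<'E'
from h import *
P,Rm,s=tool();print(P,curyaw(Rm),s["t"],s["width"],s["contact_force"])
W=r.get_image("wrist")[:,:,::-1];b=r.get_image("side")[:,:,::-1]
f=lambda im,x,y:cv2.resize(im[y:y+100,x:x+100],None,fx=4,fy=4,interpolation=cv2.INTER_CUBIC)
cv2.imwrite("pics/x13.png",np.hstack([cv2.resize(W,(533,400)),f(b,200,270)[:,:267]]))
row([.4824,.2536,.134],-.034-.56)
E
```

```text
t: 24.35
ee_pos: [0.4838, 0.2539, 0.2013]
tool_rot: [-3.0, 0.924, -0.002]
contact_force: [0.4, -0.1, -3.8]
width: 0.246
[0.4838 0.2539 0.2013] -0.5975403963638555 24.35 0.24580976385721323 [ 0.3927 -0.1012 -3.8239]
row [-1.1  0.7 66.7] [-0.0011 -0.0002 -0.0046] dist 67 rows>= 2
```

View pics/x13.png

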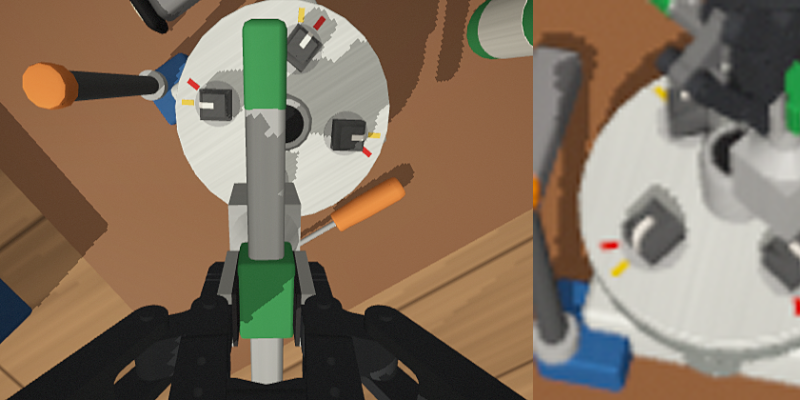

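```bash
python3 -m inch '1 -1 1 20 0 0 0;1 -1 1 45 0 0 0;1 -1 1 58 0 0 0;1 -1 1 64 0 0 0;1 -1 1 67 0 0 0;1 -1 1 67 0 0 0'
python3 - <<'E'
from h import *
P,Rm,s=tool();print(P,curyaw(Rm),s["t"],s["width"],s["contact_force"],s["moment"])
im=cv2.imread("pics/x13.png")[0:240,170:390];cv2.imwrite("pics/x13c.png",cv2.resize(im,None,fx=2.5,fy=2.5,interpolation=cv2.INTER_CUBIC))
E
```

```text
t: 25.05
ee_pos: [0.4823, 0.2532, 0.1339]
tool_rot: [-3.003, 0.923, -0.001]
contact_force: [-0.2, 0.0, -4.6]
width: 0.247
[0.4823 0.2532 0.1339] -0.5962327716921141 25.05 0.24673510087042247 [-0.1508  0.0167 -4.5968] [-0.008   0.0665 -0.0082]
```

View pics/x13c.png

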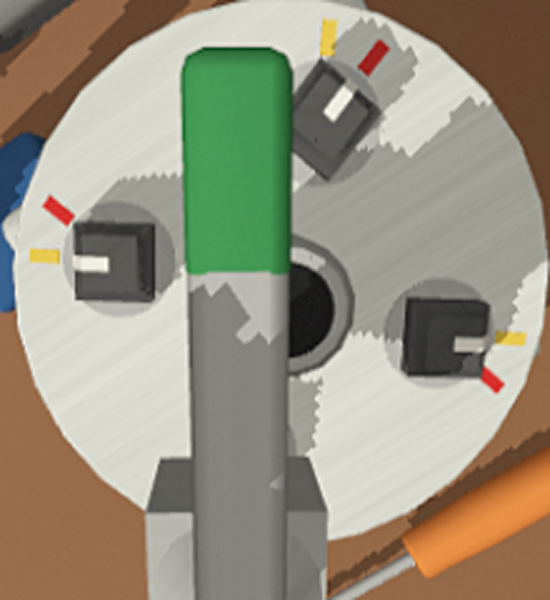

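Bolt d's stripe is on its red tick, and a and c are at yellow. Next I'll turn b home.

```bash
python3 -m inch '1 0 0 4 0 0 0;1 0 0 8 0 0 0;1 0 0 8 0 0 0.1;1 0 0 8 0 0 0.22;1 0 0 8 0 0 0.34;1 0 0 8 0 0 0.46;1 0 0 8 0 0 0.58;1 0 0 8 0 0 0.7;1 0 0 8 0 0 0.79;1 0 0 8 0 0 0.83;1 0 0 8 0 0 0.84;1 0 0 8 0 0 0.84'
python3 - <<'E'
from h import *
P,Rm,s=tool();print(P,curyaw(Rm),s["t"],s["width"],s["contact_force"],s["moment"])
row([.5603,.2508,.2],-.034-.58)
E
```

```text
t: 26.25
ee_pos: [0.4813, 0.2531, 0.1248]
tool_rot: [2.366, -2.065, -0.001]
contact_force: [-3.7, -0.5, -2.1]
width: 0.248
[0.4813 0.2531 0.1248] -1.4348094118001906 26.25 0.2484489112062816 [-3.7295 -0.4968 -2.1328] [-0.0747  1.7514  0.1303]
row [ 13.  -77.9 -75.3] [ 0.0015  0.0005 -0.8208] dist 109 rows>= 6
```

```bash
python3 -m inch '1 0 0 0 0 0 -0.05;1 0 0 -15 0 0 -0.05;1 0 0 -45 0 0 -0.05;1 0 0 -75 0 0 -0.12;1 3 -20 -75 0 0 -0.26;1 7 -45 -75 0 0 -0.4;1 11 -68 -75 0 0 -0.54;1 13 -78 -75 0 0 -0.68;1 13 -78 -75 0 0 -0.8;1 13 -78 -75 0 0 -0.82;1 13 -78 -75 0 0 -0.82'
python3 - <<'E'
from h import *
P,Rm,s=tool();print(P,curyaw(Rm),s["t"],s["width"],s["contact_force"])
W=r.get_image("wrist")[:,:,::-1]
cv2.imwrite("pics/w14.png",W)
row([.5603,.2508,.134],-.034-.57)
E
```

```text
t: 27.35
ee_pos: [0.5614, 0.2507, 0.2013]
tool_rot: [-2.992, 0.956, -0.002]
contact_force: [0.6, -0.5, -4.4]
width: 0.249
[0.5614 0.2507 0.2013] -0.6186629125718118 27.35 0.24914518326289653 [ 0.5741 -0.4511 -4.4403]
row [-0.8  0.7 67.2] [-0.0013 -0.0009 -0.0147] dist 67 rows>= 2
```

View pics/w14.png

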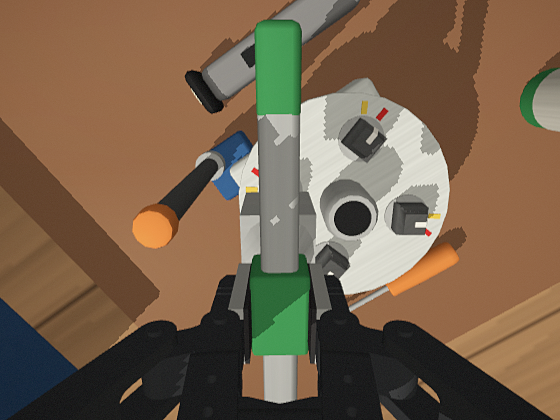

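```bash
python3 -m inch '1 -1 1 20 0 0 -0.01;1 -1 1 45 0 0 -0.01;1 -1 1 58 0 0 -0.01;1 -1 1 64 0 0 -0.01;1 -1 1 67 0 0 -0.01;1 -1 1 67 0 0 -0.01'
python3 - <<'E'
from h import *
P,Rm,s=tool();print(P,curyaw(Rm),s["t"],s["width"],s["contact_force"],s["moment"])
a=r.get_image("scene")[:,:,::-1]
im=cv2.imread("pics/w14.png")[80:300,300:460]
cv2.imwrite("pics/x14.png",np.hstack([cv2.resize(im,(400,550),interpolation=cv2.INTER_CUBIC),cv2.resize(a[150:288,350:450],(400,550),interpolation=cv2.INTER_CUBIC)]))
E
```

```text
t: 28.0
ee_pos: [0.5599, 0.2506, 0.134]
tool_rot: [-2.998, 0.937, -0.001]
contact_force: [-0.4, 0.4, -3.3]
width: 0.251
[0.5599 0.2506 0.134 ] -0.6061394787978079 28.0 0.251146505068882 [-0.4128  0.4375 -3.2626] [-0.0206 -0.0042  0.0049]
```

View pics/x14.png

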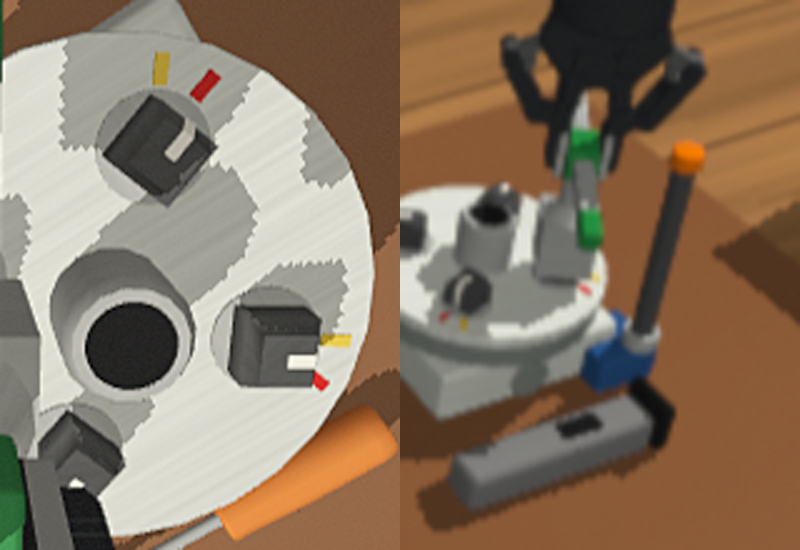

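```bash
python3 - <<'E'
from h import *
C=r.calibration("scene");P,Rm,s=tool()
n=Rm[:,0]
for u,v in((422.5,170),(380,167),(420,175)):
    c,d=ray(C,u,v);p=c+d*((P-c)@n)/(d@n);print(p,Rm.T@(p-P))
print(proj(C,[.6075,.2955,.202]))
E
```

```text
[0.5939 0.2997 0.2459] [ 0.     -0.0597 -0.1115]
[0.5319 0.2104 0.2453] [ 0.     0.049 -0.111]
[0.5921 0.2972 0.2301] [-0.     -0.0566 -0.0957]
[421.1697 186.9023]
```

The knuckles' lower edge stays near z 0.22, above the rod top at 0.202. Now I'll turn a home.

```bash
python3 -m inch '1 0 0 4 0 0 0;1 0 0 8 0 0 0;1 0 0 8 0 0 0.1;1 0 0 8 0 0 0.22;1 0 0 8 0 0 0.34;1 0 0 8 0 0 0.46;1 0 0 8 0 0 0.58;1 0 0 8 0 0 0.7;1 0 0 8 0 0 0.79;1 0 0 8 0 0 0.82;1 0 0 8 0 0 0.83;1 0 0 8 0 0 0.83'
python3 - <<'E'
from h import *
P,Rm,s=tool();print(P,curyaw(Rm),s["t"],s["width"],s["contact_force"],s["moment"])
row([.4797,.1758,.2],-.034-.58)
E
```

```text
t: 29.25
ee_pos: [0.5589, 0.2505, 0.1246]
tool_rot: [2.366, -2.065, -0.001]
contact_force: [-2.6, 0.6, -3.9]
width: 0.246
[0.5589 0.2505 0.1246] -1.4350912269014564 29.25 0.24646817068706267 [-2.6019  0.5709 -3.8599] [-0.0505  1.357   0.1277]
row [ 63.3  88.7 -75.2] [ 0.0016  0.0004 -0.8211] dist 132 rows>= 6
```

```bash
python3 -m inch '1 0 0 0 0 0 -0.05;1 0 0 -15 0 0 -0.05;1 0 0 -45 0 0 -0.05;1 0 0 -75 0 0 -0.12;1 15 22 -75 0 0 -0.26;1 35 48 -75 0 0 -0.4;1 54 75 -75 0 0 -0.54;1 63 88 -75 0 0 -0.68;1 63 88 -75 0 0 -0.8;1 63 88 -75 0 0 -0.82;1 63 88 -75 0 0 -0.82'
python3 - <<'E'
from h import *
P,Rm,s=tool();print(P,curyaw(Rm),s["t"],s["width"],s["contact_force"])
W=r.get_image("wrist")[:,:,::-1];cv2.imwrite("pics/w15.png",W)
b=r.get_image("side")[:,:,::-1]
cv2.imwrite("pics/x15.png",np.hstack([cv2.resize(W[0:260,60:340],(430,400),interpolation=cv2.INTER_CUBIC),cv2.resize(b[270:380,195:295],(364,400),interpolation=cv2.INTER_CUBIC)]))
row([.4797,.1758,.134],-.034-.57)
E
```

```text
t: 30.35
ee_pos: [0.4813, 0.1764, 0.2014]
tool_rot: [-2.991, 0.956, -0.002]
contact_force: [-0.5, 0.2, -4.0]
width: 0.249
[0.4813 0.1764 0.2014] -0.6187016852306862 30.35 0.24872647523928054 [-0.5073  0.1519 -3.9938]
row [-0.9  1.4 66.6] [-0.0003 -0.0004 -0.0145] dist 67 rows>= 2
```

View pics/x15.png

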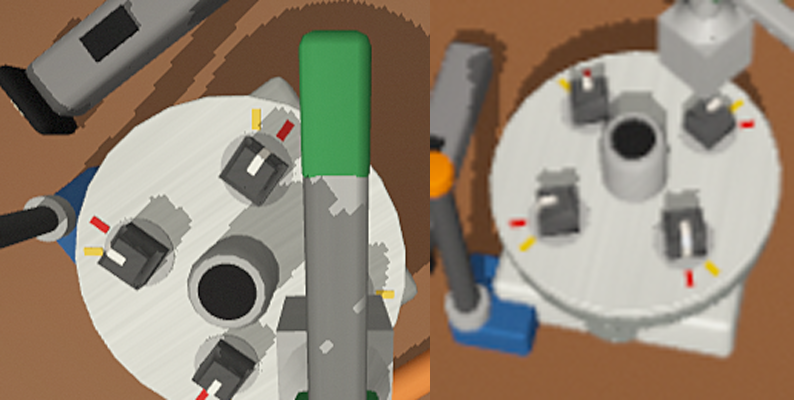

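```bash
python3 -m inch '1 -1 1 20 0 0 -0.01;1 -1 1 45 0 0 -0.01;1 -1 1 58 0 0 -0.01;1 -1 1 64 0 0 -0.01;1 -1 1 67 0 0 -0.01;1 -1 1 67 0 0 -0.01'
python3 - <<'E'
from h import *
P,Rm,s=tool();print(P,curyaw(Rm),s["t"],s["width"],s["contact_force"],s["moment"])
im=cv2.imread("pics/x15.png");cv2.imwrite("pics/x15c.png",np.hstack([cv2.resize(im[80:400,60:310],(500,600)),]))
E
```

```text
t: 31.05
ee_pos: [0.4797, 0.1759, 0.1337]
tool_rot: [2.998, -0.938, 0.001]
contact_force: [-1.4, -1.0, -3.6]
width: 0.249
[0.4797 0.1759 0.1337] -0.6061865724473079 31.05 0.24852129314919194 [-1.3625 -1.0025 -3.5735] [-0.3327  0.2435  0.0278]
```

View pics/x15c.png

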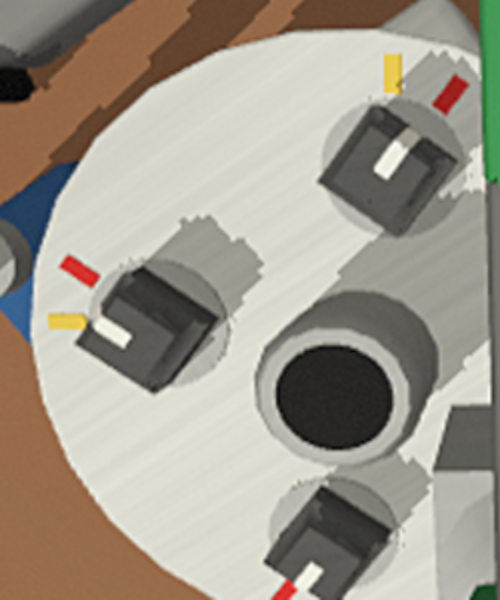

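a, b and d are all on their red ticks. Now c goes home.

```bash
python3 -m inch '1 0 0 4 0 0 0;1 0 0 8 0 0 0;1 0 0 8 0 0 0.1;1 0 0 8 0 0 0.22;1 0 0 8 0 0 0.34;1 0 0 8 0 0 0.46;1 0 0 8 0 0 0.58;1 0 0 8 0 0 0.7;1 0 0 8 0 0 0.79;1 0 0 8 0 0 0.83;1 0 0 8 0 0 0.84;1 0 0 8 0 0 0.84;1 0 0 10 0 0 0.82;1 0 0 10 0 0 0.82'
python3 - <<'E'
from h import *
P,Rm,s=tool();print(P,curyaw(Rm),s["t"],s["width"],s["contact_force"],s["moment"])
E
```

```text
t: 32.45
ee_pos: [0.4789, 0.1758, 0.1232]
tool_rot: [2.377, -2.052, -0.001]
contact_force: [-5.1, -1.9, -2.1]
width: 0.247
[0.4789 0.1758 0.1232] -1.4242489331462092 32.45 0.24701508208955125 [-5.0764 -1.9429 -2.1386] [-0.6851  2.2887  0.0308]
```

```bash
python3 -m inch '0.6 0 0 0 0 0 0;0.6 0 0 0 0 0 0;0.6 0 0 0 0 0 0;0.5 0 0 0 0 0 0;0.5 0 0 0 0 0 0;0.5 0 0 -15 0 0 0;0.5 0 0 -40 0 0 0;0.5 0 0 -80 0 0 0;0.5 0 0 -120 0 0 0;0.5 0 0 -150 0 0 0;0.5 0 0 -150 0 0 0'
python3 - <<'E'
from h import *
P,Rm,s=tool();print(P,curyaw(Rm),s["t"],s["width"],s["contact_force"])
W=r.get_image("wrist")[:,:,::-1];cv2.imwrite("pics/w16.png",W)
a=r.get_image("side")[:,:,::-1];b=r.get_image("scene")[:,:,::-1]
f=lambda im,x,y:cv2.resize(im[y:y+120,x:x+120],(400,400),interpolation=cv2.INTER_CUBIC)
cv2.imwrite("pics/x16.png",np.hstack([f(a,190,250),f(b,320,130)]))
c=r.calibration("wrist");print(proj(c,[.4797,.1758,.1825]))
E
```

```text
t: 33.55
ee_pos: [0.481, 0.1761, 0.2799]
tool_rot: [-2.369, 2.05, -0.006]
contact_force: [-0.1, 0.4, 0.0]
width: 0.5
[0.481  0.1761 0.2799] -1.4263075421060116 33.55 0.4996247779978269 [-0.0966  0.4147  0.0219]
[279.9104 201.454 ]
```

View pics/w16.png

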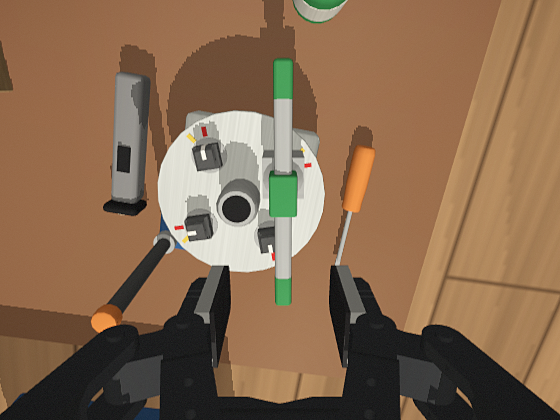

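View pics/x16.png

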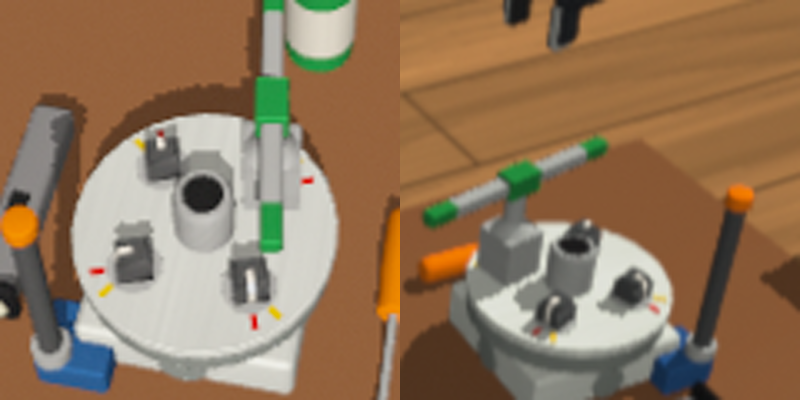

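```bash
python3 - <<'E'
import cv2
im=cv2.imread("pics/w16.png")[110:275,155:335];cv2.imwrite("pics/w16c.png",cv2.resize(im,None,fx=3.6,fy=3.6,interpolation=cv2.INTER_CUBIC))
E
```

```text
(no output)
```

View pics/w16c.png

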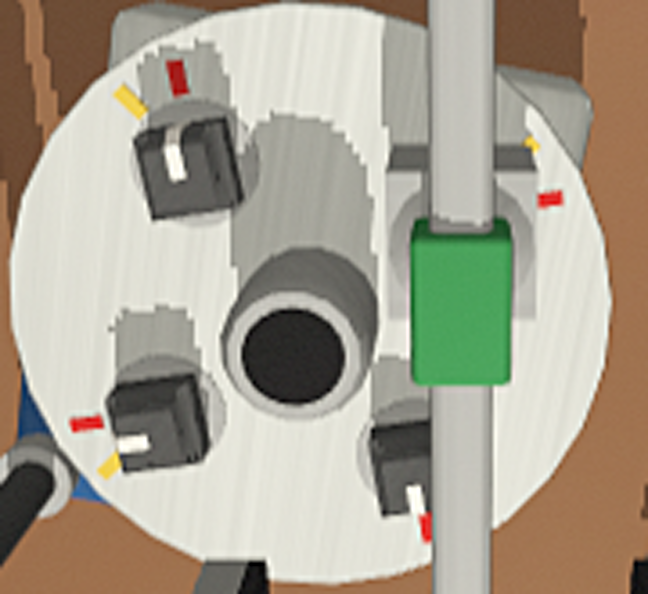

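```bash
python3 - <<'E'
from h import *
W=r.calibration("wrist");im=cv2.imread("pics/w16.png")
S=10
cv2.imwrite("pics/d16.png",np.hstack([cv2.resize(im[138:178,187:227],None,fx=S,fy=S,interpolation=cv2.INTER_CUBIC),cv2.resize(im[208:248,180:220],None,fx=S,fy=S,interpolation=cv2.INTER_CUBIC)]))
E
```

```text
(no output)
```

View pics/d16.png

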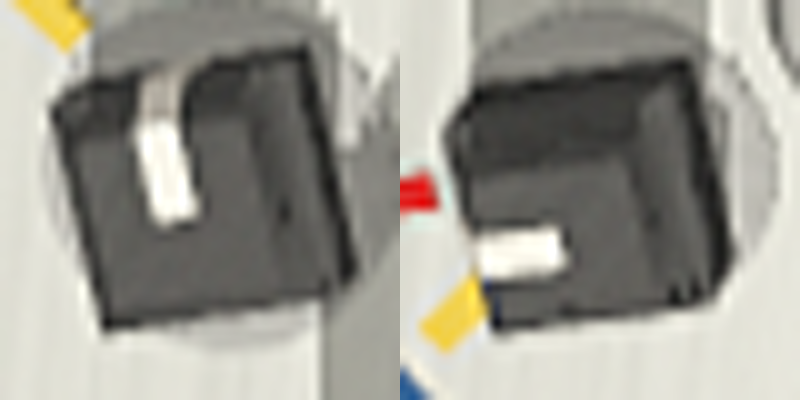

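```bash
python3 - <<'E'
from h import *
W=r.calibration("wrist")
def ang(p,q,ox,oy,z):
    A,B=[onz(W,ox+(x+.5)/10-.5,oy+(y+.5)/10-.5,z)[:2] for x,y in(p,q)]
    d=B-A; return np.hypot(*d), (-.034-np.arctan2(d[1],d[0]))%(np.pi/2)
print("d left",ang((57,120),(103,325),187,138,.0915),"bot",ang((110,328),(320,294),187,138,.0915),"stripe",ang((148,125),(172,220),187,138,.0985))
print("d top-right inner edge",ang((255,75),(290,290),187,138,.0985), "top", ang((75,130),(245,110),187,138,.0985))
o=(180,208)
print("a left",ang((55,150),(95,325),*o,.0915),"bot",ang((100,328),(310,298),*o,.0915),"stripe",ang((80,253),(160,242),*o,.0985))
E
```

```text
d left (np.float64(0.02032702087414395), np.float64(1.2423643191763216)) bot (np.float64(0.021049501063974), np.float64(1.2309274505057761)) stripe (np.float64(0.009210303964879693), np.float64(1.2075518570830492))
d top-right inner edge (np.float64(0.020642519703292953), np.float64(1.2859617041381588)) top (np.float64(0.016295950961778476), np.float64(1.2761730845512842))
a left (np.float64(0.019623662512984884), np.float64(1.2579792104293057)) bot (np.float64(0.022368317244185806), np.float64(1.2408287971193488)) stripe (np.float64(0.00830093809245391), np.float64(1.2473625536544173))
```

Measured from this picture, d stands at about 1.24 rad and a at about 1.25 rad. The wrench stands upright on c and the gripper is clear, so I'm handing in.

```bash
python3 -c "
from workcell import r
print(r.state()['t'],r.job_done())"
```

```text
the job is handed in; nothing more can be done
33.7 None
```

I pulled the wrench out by its bar end, stood it about 15 cm in front of the shelf's origin, released it, and lifted it again by the hub. The first pass went a, c, b, d to the yellow marks and the second d, b, a, c to the red marks. I then let go with the wrench standing on bolt c. The job was handed in at 33.7 s and gave no verdict.

**Last checks:**
- **Bolts:** Measured from the wrist picture, a is at about 1.25 rad and d at about 1.24 rad. b's stripe points at its red tick.
- **Bolt c:** It is hidden under the socket. I infer it is home because its wrench was turned as far as on a and b, slightly farther than on d.
- **Wrench:** It looks upright on c in all three views, with the open gripper about 15 cm above and near-zero force on the tool.
- **Bystanders:** I did not measure their final positions. The nearby ones in the last pictures look undisturbed.

**What disagreed:** The first grasp closed on nothing. The visible fingertips sat about 25 mm higher than the reported TCP suggested. I lowered the gripper about 28 mm and used that height from then on. The early rough estimate of the first-pass angles (about 0.57 rad) was below the 0.62 rad mark, but within the allowed 0.4 to 0.86 rad.

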